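# Pack the bisque tumblers into the latched carrying case

### The arm

A 6-joint arm with a two-finger parallel gripper is mounted at the origin on the work surface. World frame = base frame: x ahead of the robot, y to its left, z up, the work surface at z = 0. Lengths are in m, angles in degrees, forces in N, time in s.
With the tool pointing down it reaches from about 0.375 to 0.9 m from the base axis. Payload 3.1 kg.
Tool frame: the origin (TCP) lies midway between the tips of the shut fingers; the grasp point (between the pads) lies 19 mm behind it; x points along the fingers, z is the direction in which the jaws open and shut, and the axes are right-handed (so a half turn about x gives the same grasp; the last joint's range is limited). The gripper opens to 87 mm and grips with 3 to 60 N. Pads are 19 mm wide; open, the fingers measure 117 mm over their backs; the gripper's body (75 mm by 190 mm) begins 51 mm behind the grasp point.
Start: joints at [54.918, 30.224, 82.088, -0, 67.689, -10.227], TCP at [0.263, 0.567, 0.199] pointing down, gripper open.
Joint ranges: [-176.69, 176.69], [-43.24, 126.21], [12.49, 139.97], [-82, 262], [0, 151.66], [-163.58, 163.58]. Speed limits (degrees/s): [159.86, 159.86, 180, 180, 180, 180].

### API

Orientations are given as a 3x3 rotation matrix whose columns are the frame's x, y, z axes.
In Python, from rig import * gives the robot as it stands.
- The arm moves only by the tool play_rows, never from a script. Its argument "rows" is a list that holds one entry, the list of rows, each a list of 7 numbers: the shift along the tool's x, y, z in m, then the turn, a rotation vector about the tool's x, y, z in degrees, then the finger opening in m, from 0 to 0.087. A call has 1 to 12 rows; each row is the pose to reach, as a shift and turn from the pose commanded when the call began, along the tool's axes at that moment; what a row does not reach only later rows make up. A row lasts 1/10 s, in which the tool goes at most 50 mm and 8.59 degrees, less where a joint would pass 70% of its speed; a pose out of reach is approached as far as the arm can. A call with a gripper value outside its range is refused whole. The fingers move at their own pace and stop on an object; the grip force is fixed at half the most. Time passes only in rows, so rows that repeat a pose let the fingers close. It gives the time, the measured TCP pose, the force and the opening at its end, in the units of the state.
- read_state(): the state, without advancing time (a new reading comes with each control period).
- capture(name): name is "side" or "top" or "wrist"; returns a dict with "pixels" (420x560x3 uint8, red, green, blue), "intrinsics" (3x3 intrinsics, pixels), "rvec" (rotation vector, rad) and "tvec" (3), from world to camera coordinates, as OpenCV has them. Camera axes: x right, y down, z forward; pixel columns grow to the right and rows downward; lengths in m; the calibration is good to about 2 mm. A picture is of the moment at which its call begins. There is no depth.
- hand_in(): hands the job in, once; it reports no verdict.
Trained networks look in the newest picture that a camera, given by its name, has taken for a name from the list of things; names that differ only in an ending like _2 or _b are one class to them, and where a whole thing is asked for, a point or a joint stands for the part that bears it (a point fixed in the world has none). Each returns a list of dicts, best first, with "p" (0 to 1); they miss things now and then, are a little off and sometimes report something else, mostly with a low value. They report only what shows in the picture. A call takes as long as a camera call. They do not tell look-alikes from the thing itself.
- trace(camera, target): "mask" (420x560 bool, what is visible of it) and "at" ([column, row] in pixels, amid what is visible of it).
The state is a dict: "time_s": time; "joint_positions": joint angles; "qvel": joint speeds; "tau": joint torques, N m; "position": TCP position; "tcp_rot": TCP orientation; "force": force on the tool from outside, world axes, zero at the start; "moment": the same for the moment, N m; "opening": opening from 0.0 (shut) to 1.0 (fully open).
Only numpy, scipy, OpenCV 4.12 (cv2) and the standard library are available. Lean on these libraries where they do the work, as an engineer would, in place of code of your own. Each camera call takes 0.05 s, during which the arm holds its last target.

### The job

Pack the grey bisque tumblers for the trip to the kiln: swing the latch lever of the plywood case right off the lid, open its lid wide, stand every tumbler upright on the cork inside, then close the lid fully and swing the latch back home over it. The bisque is soft and cracks easily, so squeeze each tumbler with no more than 30 N per finger and set it down gently rather than letting it fall. Do not force the lid against the latch, and leave the cone pack, sieve bowl, paddle and mug where they stand.

Things in the scene. Friction and masses are not known exactly. Their poses are not given: they have to be found in the camera images.
- case: plywood carrying case fixed to the bench, 220 mm along its own x, 280 mm along its own y, 95 mm high without the lid, walls 8 mm thick; origin at the centre of its underside, own +x towards the hinge side, own -x towards the front with latch and handle, z up. Own +x points roughly to the robot's left. Inside it is 204 x 264 mm, the cork floor 12 mm above the origin, no dividers
- case_floor (a point): centre of the cork floor inside the case (upper face of the cork)
- lid (a joint): lid angle in rad: 0 shut, grows as it opens upward, stop at 1.95 (leaning back past upright); stiff hinge, the lid stays where it is left; needs about 5 N at the handle. The lid is a 220 x 280 x 10 mm plywood board on the rim of the case, its top 105 mm above the bench when shut
- lid_hinge (a point): point in the middle of the lid's hinge line (along the case's own y, at the upper edge of its +x wall, 95 mm above the bench)
- lid_handle (a point): middle of the lid's bar handle: a round dark steel bar 12 mm thick and 76 mm long, lying along the case's own y, its axis 45 mm above the lid's top face and 20 mm in from the lid's front edge; moves with the lid (200 mm from and 55 mm above the hinge line when shut)
- latch (a joint): latch lever angle in rad: 0 home (lever points along the case's own +x, over the lid, and holds it shut), grows to a stop at 2.2 as the lever swings towards the case's own -y (clockwise seen from above); at 1.57 it lies along the front edge, just clear of the lid, so swing it past that. Light friction, stays where it is left
- latch_pivot (a point): upright pivot axis of the latch lever, at the lever's underside, 12 mm in front of the case's front face, 108 mm above the bench. The lever is a flat steel bar 18 mm wide and 8 mm thick
- latch_pin (a point): the latch lever's upright round finger pin, 14 mm thick and 42 mm tall, 58 mm from the pivot; this point is on the pin's axis 25 mm above the lever's top face and 17 mm below the pin's top
- tumbler0: grey unglazed tumbler, open at the top, 75 mm tall, 56 mm across at the foot and 60 mm at the rim, wall 5 mm, about 0.16 kg; stands upright on the bench at the start; origin at the centre of its foot, z up. There may be 2 to 4 tumblers; those not there read None
- tumbler1: grey unglazed tumbler, open at the top, 75 mm tall, 56 mm across at the foot and 60 mm at the rim, wall 5 mm, about 0.16 kg; stands upright on the bench at the start; origin at the centre of its foot, z up. There may be 2 to 4 tumblers; those not there read None
- tumbler2: grey unglazed tumbler, open at the top, 75 mm tall, 56 mm across at the foot and 60 mm at the rim, wall 5 mm, about 0.16 kg; stands upright on the bench at the start; origin at the centre of its foot, z up. There may be 2 to 4 tumblers; those not there read None
- tumbler3: grey unglazed tumbler, open at the top, 75 mm tall, 56 mm across at the foot and 60 mm at the rim, wall 5 mm, about 0.16 kg; stands upright on the bench at the start; origin at the centre of its foot, z up. There may be 2 to 4 tumblers; those not there read None
- cone_pack: bystander: three ochre kiln cones 62 mm tall standing in a row on a terracotta strip 30 x 85 x 14 mm (85 along its own y), between the tumblers; origin at the centre of its underside
- sieve_bowl: bystander: aluminium bowl 130 mm across, 60 mm high; origin at the centre of its foot
- paddle: bystander: flat hardwood stirring paddle 230 mm long, along its own x; origin near its middle on its underside
- mug: bystander: glazed mug with a handle, 80 mm across and 90 mm tall; origin at the centre of its foot
Things that resemble listed ones, but are neither listed nor needed, are in the scene too. Leave any purple look-alike of the tumbler1 alone.

How it is judged:
By the outcome, as a careful person would: the job done as asked, in the order asked, and still so for the second after the job is handed in, with the robot touching nothing.
Of tumbler0, tumbler1, tumbler2, tumbler3 only 2 to 4 are there at a start; the rules pass over those that are not, and their reading is None.
At some moment in a run one of tumbler0, tumbler1, tumbler2, tumbler3 may be knocked a few centimetres aside while the robot is not near it.
It also fails if it takes over 210 s, if anything falls off the work surface, if the arm or the gripper's body presses on something with over 40 N, if the wrist force passes 120 N, or if a joint passes its speed limit or range.

## Working session

There is one attempt and no reset: what is moved stays moved. The work goes in short steps, Python scripts to look and compute and a tool call to move; the robot and the scene stay as the last step left them, time stands still between calls to the robot, and variables do not carry over. Pictures are saved under pics/ and viewed, and the job is handed in when it is done.

Besides the shell and the picture viewer there is one more tool, called after "Request:" in YAML: its name, and indented under it one key for each argument. play_rows: Moves the arm, as the interface text tells. Its arguments: {"type":"object","properties":{"rows":{"type":"array"}},"required":["rows"]}

```bash
ls; mkdir -p pics
python3 - <<'E'
from rig import *
import cv2
s=read_state(); print(s)
for n in ["side","top","wrist"]:
    c=capture(n); cv2.imwrite(f"pics/{n}0.png",c["pixels"][:,:,::-1]); print(n,c["intrinsics"],c["rvec"],c["tvec"])
E
```

```text
pics
{'time_s': 0.0, 'joint_positions': array([ 5.49176046e+01,  3.02769032e+01,  8.21557350e+01, -2.05145724e-05,
        6.76890786e+01, -1.02273188e+01]), 'qvel': array([ 0.02173039,  0.03597944, -0.11899095, -0.04868544, -0.00837084,
       -0.04947873]), 'tau': array([ 5.49205542e-04, -4.40044534e+01, -1.76595086e+01,  6.31902739e-02,
        5.81898505e-02, -1.56964766e-04]), 'position': array([0.26222469, 0.56647776, 0.19819742]), 'tcp_rot': array([[-1.22071188e-03, -9.07373681e-01,  4.20323106e-01],
       [-1.73860855e-03,  4.20324710e-01,  9.07372093e-01],
       [-9.99997744e-01,  3.76862547e-04, -2.09066301e-03]]), 'force': array([0.32264279, 0.20159232, 0.57669299]), 'moment': array([-0.03385758,  0.045872  ,  0.03165225]), 'opening': 1.0021493738946101}
side [[481.24423463   0.         273.05942943]
 [  0.         481.24423463 199.68734714]
 [  0.           0.           1.        ]] [ 2.11765556 -0.19620274  0.09158999] [-0.58989032  0.11866306  1.22074707]
top [[401.57368513   0.         281.41867685]
 [  0.         401.57368513 202.32555699]
 [  0.           0.           1.        ]] [ 2.16959923 -2.17508866  0.13000362] [-0.07272054  0.59408326  1.18855876]
wrist [[344.41726061   0.         280.41722716]
 [  0.         344.41726061 201.7822601 ]
 [  0.           0.           1.        ]] [-2.46111185 -1.57424075 -0.19508477] [-0.62347585 -0.0300623   0.39075103]
```

View pics/side0.png

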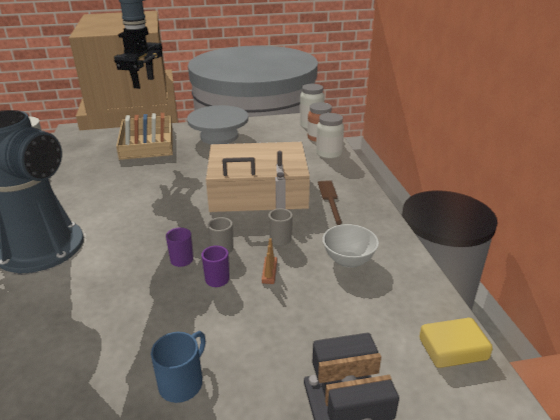

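View pics/top0.png

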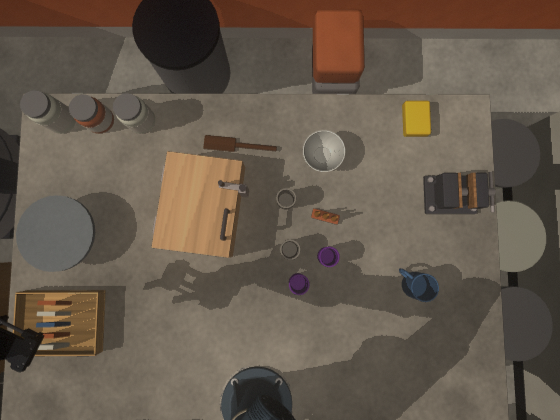

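View pics/wrist0.png

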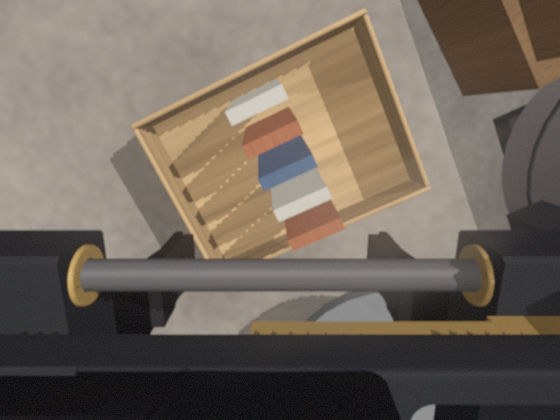

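The top view shows two grey tumblers, at (286,199) and (290,249). There are two purple look-alikes at (327,256) and (298,283), so I'll leave those. The case is at (198,205), with its latch at (231,186) and handle at (225,224).

```bash
cat > h.py <<'E'
from rig import *
import cv2, numpy as np
from scipy.spatial.transform import Rotation as R
from scipy.optimize import least_squares
def cam(c):
    Rm=cv2.Rodrigues(np.array(c["rvec"],float))[0]; return c["intrinsics"],Rm,np.array(c["tvec"],float)
def onz(c,px,z):
    K,Rm,t=cam(c); d=Rm.T@np.linalg.inv(K)@np.array([px[0],px[1],1.]); o=-Rm.T@t
    return o+d*(z-o[2])/d[2]
def proj(c,P):
    K,Rm,t=cam(c); p=(K@(Rm@np.atleast_2d(P).T+t[:,None])).T
    return p[:,:2]/p[:,2:]
def tri(cs,pxs):
    f=lambda X: np.concatenate([(proj(c,X)[0]-p) for c,p in zip(cs,pxs)])
    r=least_squares(f,[.6,.1,.1]); return r.x,np.abs(r.fun).max()
def snap(n,name):
    c=capture(n); cv2.imwrite(f"pics/{name}.png",c["pixels"][:,:,::-1]); return c
def crop(c,name,x0,y0,x1,y1,k=4):
    im=c["pixels"][y0:y1,x0:x1,::-1]; cv2.imwrite(f"pics/{name}.png",cv2.resize(im,None,fx=k,fy=k,interpolation=cv2.INTER_CUBIC))
E
python3 - <<'E'
from h import *
ct=capture("top"); cs=capture("side")
for n in ["case","lid","latch_pin","latch","lid_handle","tumbler0","cone_pack","sieve_bowl","paddle","mug"]:
    for cn,c in (("top",ct),("side",cs)):
        for r in trace(cn,n)[:5]:
            m=r["mask"]; ys,xs=np.nonzero(m)
            print(n,cn,round(r["p"],2),np.round(r["at"],1),m.sum(),xs.min(),xs.max(),ys.min(),ys.max())
            if n in("case","lid") and r["p"]>.5:
                cc=max(cv2.findContours(m.astype(np.uint8),0,2)[0],key=cv2.contourArea)
                print(cv2.boxPoints(cv2.minAreaRect(cc)).round(1).tolist())
crop(ct,"ct1",145,140,345,300,4)
crop(cs,"cs1",150,130,320,300,4)
E
```

```text
case top 0.95 [199.5 202.4] 8037 152 248 151 257
[[150.10000610351562, 247.3000030517578], [163.3000030517578, 149.1999969482422], [252.6999969482422, 161.1999969482422], [239.5, 259.3999938964844]]
case top 0.38 [232. 185.] 167 219 245 181 191
case side 0.62 [258. 175.] 6808 206 310 141 212
[[204.39999389648438, 143.3000030517578], [308.20001220703125, 139.8000030517578], [310.6000061035156, 208.89999389648438], [206.6999969482422, 212.39999389648438]]
lid top 0.96 [197.4 202.3] 7391 152 242 151 256
[[151.3000030517578, 247.1999969482422], [165.1999969482422, 149.60000610351562], [242.3000030517578, 160.60000610351562], [228.39999389648438, 258.20001220703125]]
lid side 0.75 [253.9 159.8] 3430 206 308 142 181
[[204.8000030517578, 144.3000030517578], [306.79998779296875, 140.60000610351562], [308.20001220703125, 178.0], [206.10000610351562, 181.60000610351562]]
latch_pin top 0.45 [228.6 185.4] 163 218 245 181 191
latch_pin top 0.45 [199.9 200.6] 8035 152 248 151 257
latch_pin side 0.43 [282.1 168.2] 151 277 283 152 178
latch top 0.74 [234.5 183.4] 183 218 245 180 191
latch top 0.55 [
[... 587 characters left out ...]
7.6] 894 166 194 227 266
tumbler0 side 0.56 [217.1 264.1] 1018 201 229 245 286
tumbler0 side 0.51 [280.1 165.6] 183 277 284 151 179
cone_pack top 0.61 [322.6 217.1] 307 311 339 208 223
cone_pack top 0.21 [195.9 206.5] 7393 152 242 152 256
cone_pack side 0.93 [270.8 266.5] 464 262 277 238 284
sieve_bowl top 0.9 [323.4 152.7] 1348 303 343 130 171
sieve_bowl top 0.21 [290.1 246.8] 353 280 300 239 259
sieve_bowl side 0.71 [348.6 245.3] 1842 323 378 223 267
paddle top 0.69 [229.6 143.6] 676 204 276 135 151
paddle side 0.62 [328.  193.4] 456 318 342 180 224
mug top 0.88 [417.2 288. ] 893 399 438 269 301
mug top 0.3 [194.  205.7] 7410 152 241 152 256
mug side 0.71 [180.6 365.1] 3068 151 205 331 402
```

View pics/ct1.png

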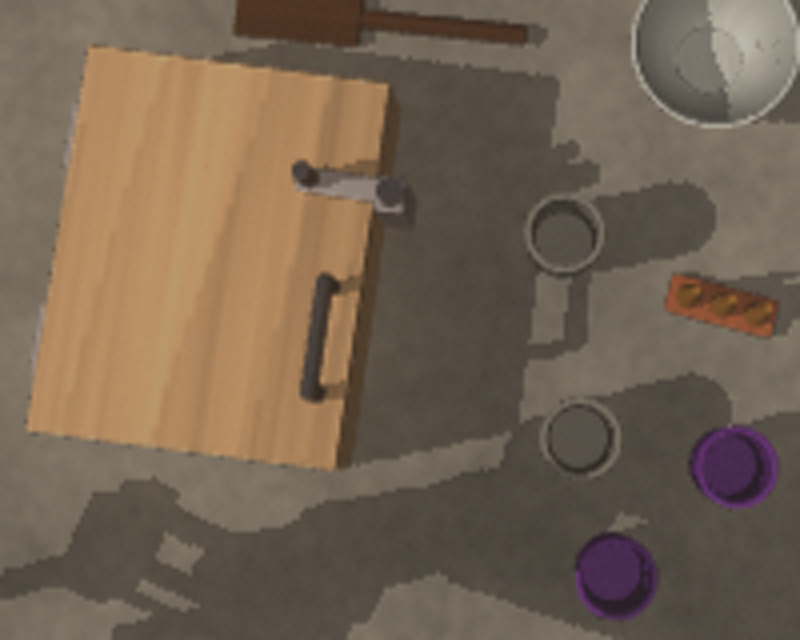

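View pics/cs1.png

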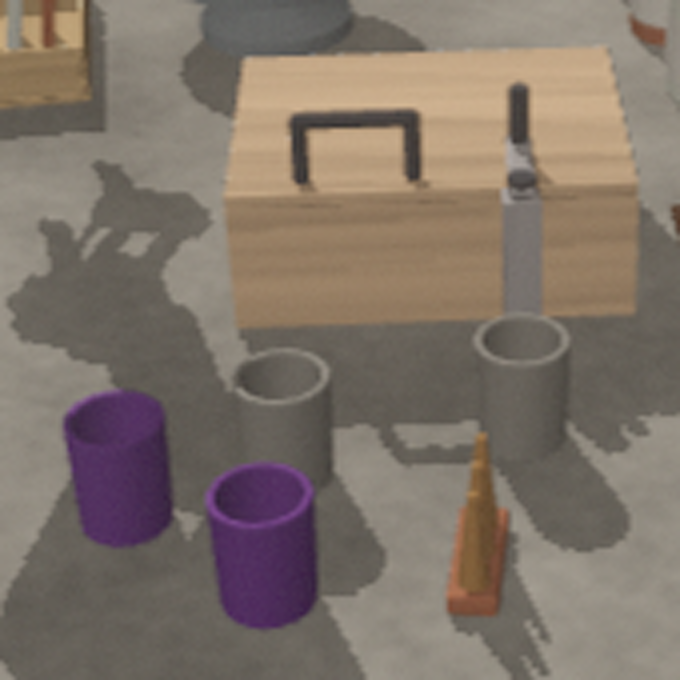

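The enlarged crops confirm it: the open grey tumblers stand between the case and the cones, and the purple ones stay put. The latch is home and the lid is shut. Next I fit the case pose.

Run:
```python
from h import *
ct=capture("top"); cs=capture("side")
T=lambda x,y:(145+(x+.5)/4-.5,140+(y+.5)/4-.5); S=lambda x,y:(150+(x+.5)/4-.5,130+(y+.5)/4-.5)
# own corners: back(+x) is image-left in top; own +y = ? +x ~ world +y => own +y ~ world -x (down in top)
tp=[((.11,-.14),T(90,46)),((-.11,-.14),T(389,84)),((-.11,.14),T(337,469)),((.11,.14),T(28,432))]
sp=[((.11,.14),S(243,58)),((.11,-.14),S(610,47)),((-.11,-.14),S(636,190)),((-.11,.14),S(228,197))]
def f(p):
    c,s=np.cos(p[2]),np.sin(p[2]); o=[]
    for cc,l in ((ct,tp),(cs,sp)):
        for (x,y),px in l: o+=list(proj(cc,[p[0]+c*x-s*y,p[1]+s*x+c*y,.105])[0]-px)
    return np.array(o)
r=least_squares(f,[.6,.2,np.pi/2]); print(r.x,np.degrees(r.x[2])); print(r.fun.reshape(-1,2).round(1).tolist())
p=r.x;c,s=np.cos(p[2]),np.sin(p[2]);Rc=np.array([[c,-s],[s,c]])
np.save("case.npy",p)
own=lambda w:(Rc.T@(np.array(w)[:2]-p[:2])).round(4)
pin,e=tri([ct,cs],[T(302,168),S(518,88)]);print("pin top",pin,e,own(pin))
for a,b in (((328,276),(297,120)),((313,398),(413,116)),):pass
h=[onz(ct,T(328,277),.156),onz(ct,T(313,398),.156)];print("handle ends",h,[own(x) for x in h])
piv=onz(ct,T(391,190),.12);print("pivot",piv,own(piv))
# tumblers
for nm,tc,sc in (("A",T(565,235),S(522,341)),("B",T(580,438),S(283,376))):
    x,e=tri([ct,cs],[tc,sc]);print(nm,x,e,onz(ct,tc,.075),onz(cs,sc,.075),own(x))
for nm,tc in (("P1",T(735,466)),("P2",T(616,574)),):print(nm,onz(ct,tc,.075))
print("cone",[onz(ct,T(*q),.014) for q in ((672,273),(778,300),(770,336),(664,310))])
```

```text
[0.58352245 0.16599417 1.44100599] 82.56356130841044
[[-0.2, -0.4], [0.6, -0.3], [-0.0, 0.6], [-0.4, -0.1], [0.3, 0.3], [-0.5, 0.1], [1.0, -1.2], [-1.0, 0.7]]
pin top [0.63641724 0.09495362 0.15820053] 0.4351462849693064 [-0.0636 -0.0616]
handle ends [array([0.56296886, 0.07651066, 0.156     ]), array([0.48102734, 0.08568386, 0.156     ])] [array([-0.0914,  0.0088]), array([-0.0929,  0.0912])]
pivot [0.62792316 0.03720237 0.12      ] [-0.122  -0.0607]
A [ 0.60191589 -0.08690893  0.07445683] 0.3041490017840829 [ 0.60095262 -0.08679865  0.075     ] [ 0.60241916 -0.08766677  0.075     ] [-0.2484 -0.051 ]
B [ 0.45314454 -0.09702806  0.07505624] 0.09026156479922065 [ 0.45288429 -0.09701832  0.075     ] [ 0.45332889 -0.09695676  0.075     ] [-0.2777  0.0952]
P1 [ 0.43237947 -0.20915176  0.075     ]
P2 [ 0.35578721 -0.1223577   0.075     ]
cone [array([ 0.57846496, -0.17065576,  0.014     ]), array([ 0.55741258, -0.25215401,  0.014     ]), array([ 0.52969673, -0.24548033,  0.014     ]), array([ 0.54989975, -0.16416775,  0.014     ])]
```

```bash
cat >> h.py <<'E'
CP=np.load("case.npy"); _c,_s=np.cos(CP[2]),np.sin(CP[2]); CR=np.array([[_c,-_s,0],[_s,_c,0],[0,0,1.]])
def W(x,y,z): return CR@np.array([x,y,z])+np.array([CP[0],CP[1],0])
def own(w): return CR.T@(np.asarray(w)-np.array([CP[0],CP[1],0]))
def down(yaw):
    a=np.radians(yaw); z=np.array([np.cos(a),np.sin(a),0]); x=np.array([0,0,-1.]); return np.c_[x,np.cross(z,x),z]
def rel(P,Rm,s=None):
    s=s or read_state(); R0=np.array(s["tcp_rot"])
    d=R0.T@(np.asarray(P)-s["position"]); v=np.degrees(R.from_matrix(R0.T@Rm).as_rotvec())
    return d.round(4).tolist()+v.round(1).tolist()
def yawn():
    z=np.array(read_state()["tcp_rot"])[:,2]; return np.degrees(np.arctan2(z[1],z[0]))
def st():
    s=read_state(); print("t",round(s["time_s"],2),"pos",np.round(s["position"],4),"own",own(s["position"]).round(4),"yaw",yawn().round(1),"F",np.round(s["force"],1),"op",round(s["opening"]*87,1),"q",np.round(s["joint_positions"],0))
E
python3 - <<'E'
from h import *
st()
p=W(-.064,-.061,.24)
print(rel([.35,.45,.25],down(20))); print(rel(p,down(-7.4)))
E
```

```text
t 1.35 pos [0.2627 0.5671 0.1991] own [0.3562 0.3701 0.1991] yaw 65.1 F [-0.5 -0.7 -0.1] op 87.0 q [ 55.  30.  82.  -0.  68. -10.]
[-0.0509, -0.1285, -0.0695, 45.1, -0.0, 0.0]
[-0.0409, -0.5371, -0.2719, 72.5, -0.0, 0.0]
```

Request:
play_rows:
  rows:
    - [[-0.05, 0, 0, 0, 0, 0, 0.08], [-0.05, -0.04, -0.02, 6, 0, 0, 0.06], [-0.05, -0.08, -0.04, 12, 0, 0, 0.04], [-0.05, -0.12, -0.06, 18, 0, 0, 0.03], [-0.05, -0.16, -0.08, 24, 0, 0, 0.03], [-0.05, -0.2, -0.1, 30, 0, 0, 0.03], [-0.05, -0.24, -0.12, 36, 0, 0, 0.03], [-0.05, -0.28, -0.14, 42, 0, 0, 0.03], [-0.05, -0.32, -0.16, 48, 0, 0, 0.03], [-0.05, -0.36, -0.18, 54, 0, 0, 0.03], [-0.05, -0.4, -0.2, 60, 0, 0, 0.03], [-0.05, -0.44, -0.22, 66, 0, 0, 0.03]]

```text
time_s: 2.55
position: [0.5704, 0.181, 0.2493]
tcp_rot: [[0.0, 0.019, 1.0], [0.0, 1.0, -0.019], [-1.0, 0.0, 0.0]]
force: [0.6, 0.6, -0.6]
opening: 0.345
```

Run:
```python
from h import *
st()
print(rel(W(-.064,-.061,.2),down(-7.4)));print(rel(W(-.064,-.061,.127),down(-7.4)))
```

```text
t 2.55 pos [0.5704 0.181  0.2493] own [0.0132 0.015  0.2493] yaw -1.1 F [ 0.6  0.6 -0.6] op 30.0 q [ 7. 25. 83.  0. 72.  8.]
[0.0493, -0.0851, 0.067, 6.3, 0.0, -0.0]
[0.1223, -0.0851, 0.067, 6.3, 0.0, -0.0]
```

Request:
play_rows:
  rows:
    - [[0.03, -0.04, 0.03, 3, 0, 0, 0.03], [0.04, -0.075, 0.06, 6, 0, 0, 0.03], [0.05, -0.085, 0.067, 6.3, 0, 0, 0.03], [0.05, -0.085, 0.067, 6.3, 0, 0, 0.03], [0.05, -0.085, 0.067, 6.3, 0, 0, 0.03], [0.05, -0.085, 0.067, 6.3, 0, 0, 0.03]]

```text
time_s: 3.15
position: [0.6344, 0.0982, 0.1999]
tcp_rot: [[0.0, 0.123, 0.992], [0.001, 0.992, -0.123], [-1.0, 0.001, 0.0]]
force: [0.8, 1.2, -0.1]
opening: 0.343
```

Run:
```python
from h import *
st()
c=snap("wrist","w1"); print(proj(c,[W(-.064,-.061,.158),W(-.122,-.061,.116)]))
c=snap("side","s1");crop(c,"s1c",200,80,330,200,5)
print(rel(W(-.064,-.061,.127),down(-7.4)))
```

```text
t 3.15 pos [0.6344 0.0982 0.1999] own [-0.0606 -0.0592  0.1999] yaw -7.0 F [ 0.8  1.2 -0.1] op 29.8 q [-1. 32. 79.  0. 69.  6.]
[[283.93925277 219.37868373]
 [282.783499   269.66619209]]
[0.0732, -0.0035, 0.0014, 0.4, 0.1, -0.0]
```

View pics/w1.png

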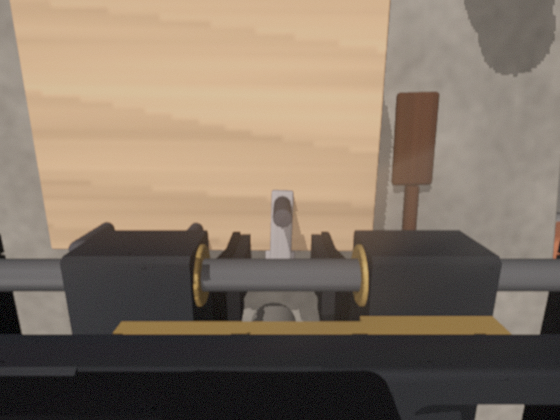

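View pics/s1c.png

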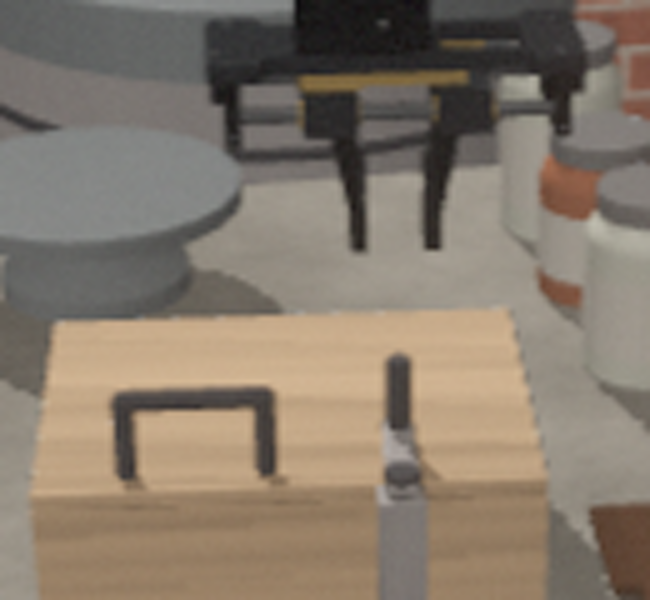

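The pin is centred between the fingers at wrist (283,212), with the lever below it. I'm lowering to cage it.

Request:
play_rows:
  rows:
    - [[0.02, -0.0035, 0.0014, 0.4, 0, 0, 0.03], [0.045, -0.0035, 0.0014, 0.4, 0, 0, 0.03], [0.06, -0.0035, 0.0014, 0.4, 0, 0, 0.03], [0.07, -0.0035, 0.0014, 0.4, 0, 0, 0.03], [0.073, -0.0035, 0.0014, 0.4, 0, 0, 0.03], [0.073, -0.0035, 0.0014, 0.4, 0, 0, 0.03], [0.073, -0.0035, 0.0014, 0.4, 0, 0, 0.02], [0.073, -0.0035, 0.0014, 0.4, 0, 0, 0.02], [0.073, -0.0035, 0.0014, 0.4, 0, 0, 0.02]]

```text
time_s: 4.15
position: [0.6366, 0.0929, 0.127]
tcp_rot: [[0.001, 0.131, 0.991], [-0.0, 0.991, -0.131], [-1.0, 0.0, 0.001]]
force: [0.1, 0.2, -0.6]
opening: 0.24
```

Run:
```python
from h import *
st()
for a in np.radians(np.arange(8,127,8.)):
    print(round(np.degrees(a)),rel(W(-.122+.058*np.cos(a),-.061-.058*np.sin(a),.127),down(-7.4-np.degrees(a))))
```

```text
t 4.15 pos [0.6366 0.0929 0.127 ] own [-0.0656 -0.0621  0.127 ] yaw -7.6 F [ 0.1  0.2 -0.6] op 20.9 q [-2. 36. 83. -0. 60.  6.]
8 [-0.0, 0.0011, 0.007, 7.8, 0.1, -0.0]
16 [-0.0, -0.0006, 0.0149, 15.8, 0.1, -0.0]
24 [-0.0, -0.0033, 0.0225, 23.8, 0.1, -0.0]
32 [-0.0, -0.0071, 0.0296, 31.8, 0.1, -0.0]
40 [0.0, -0.0119, 0.0362, 39.8, 0.1, -0.0]
48 [0.0, -0.0175, 0.042, 47.8, 0.1, -0.0]
56 [0.0, -0.0238, 0.047, 55.8, 0.1, -0.0]
64 [0.0, -0.0308, 0.0511, 63.8, 0.1, -0.1]
72 [0.0, -0.0383, 0.0541, 71.8, 0.1, -0.1]
80 [0.0, -0.0462, 0.0561, 79.8, 0.1, -0.1]
88 [0.0, -0.0542, 0.057, 87.8, 0.1, -0.1]
96 [0.0, -0.0623, 0.0567, 95.8, 0.1, -0.1]
104 [0.0, -0.0703, 0.0553, 103.8, 0.1, -0.1]
112 [0.0, -0.078, 0.0528, 111.8, 0.0, -0.1]
120 [0.0, -0.0853, 0.0493, 119.8, 0.0, -0.1]
```

Request:
play_rows:
  rows:
    - [[0, 0.001, 0.007, 8, 0, 0, 0.02], [0, -0.001, 0.015, 16, 0, 0, 0.02], [0, -0.003, 0.0225, 24, 0, 0, 0.02], [0, -0.007, 0.0295, 32, 0, 0, 0.02], [0, -0.012, 0.036, 40, 0, 0, 0.02], [0, -0.0175, 0.042, 48, 0, 0, 0.02], [0, -0.024, 0.047, 56, 0, 0, 0.02], [0, -0.031, 0.051, 64, 0, 0, 0.02], [0, -0.038, 0.054, 72, 0, 0, 0.02], [0, -0.046, 0.056, 80, 0, 0, 0.02], [0, -0.054, 0.057, 88, 0, 0, 0.02], [0, -0.0625, 0.0565, 96, 0, 0, 0.02]]

```text
time_s: 5.35
position: [0.6839, 0.0237, 0.1263]
tcp_rot: [[0.0, 0.971, -0.24], [0.001, -0.24, -0.971], [-1.0, -0.0, -0.001]]
force: [-0.3, 1.4, -0.4]
opening: 0.232
```

Run:
```python
from h import *
st()
for a in np.radians([100,108.,116,120,124]):
    print(round(np.degrees(a)),rel(W(-.122+.058*np.cos(a),-.061-.058*np.sin(a),.127),down(-7.4-np.degrees(a))))
```

```text
t 5.35 pos [0.6839 0.0237 0.1263] own [-0.1281 -0.118   0.1263] yaw -103.9 F [-0.3  1.4 -0.4] op 20.2 q [-7. 39. 77.  0. 64. 96.]
100 [-0.0007, 0.0006, 0.0039, 3.5, -0.1, 0.0]
108 [-0.0007, -0.0005, 0.0119, 11.5, -0.0, 0.0]
116 [-0.0007, -0.0026, 0.0197, 19.5, -0.0, 0.0]
120 [-0.0007, -0.0041, 0.0235, 23.5, -0.0, 0.0]
124 [-0.0007, -0.0059, 0.0272, 27.5, -0.0, 0.0]
```

Request:
play_rows:
  rows:
    - [[0, 0.0005, 0.004, 4, 0, 0, 0.02], [0, -0.0005, 0.012, 12, 0, 0, 0.02], [0, -0.0025, 0.0195, 20, 0, 0, 0.02], [0, -0.005, 0.0255, 25, 0, 0, 0.02], [0, -0.005, 0.0255, 25, 0, 0, 0.03], [0, -0.005, 0.0255, 25, 0, 0, 0.03], [-0.02, -0.005, 0.0255, 25, 0, 0, 0.03], [-0.06, -0.005, 0.0255, 25, 0, 0, 0.03], [-0.1, -0.005, 0.0255, 25, 0, 0, 0.03], [-0.12, -0.005, 0.0255, 25, 0, 0, 0.03], [-0.12, -0.005, 0.0255, 25, 0, 0, 0.03]]

```text
time_s: 6.45
position: [0.6759, -0.0001, 0.2509]
tcp_rot: [[0.009, 0.783, -0.622], [-0.002, -0.622, -0.783], [-1.0, 0.008, -0.005]]
force: [0.9, 0.1, 0.3]
opening: 0.343
```

Run:
```python
from h import *
st()
c=snap("side","s2");crop(c,"s2c",200,60,330,200,4)
h=W(-.09,.05,.15); print("handle",h)
print(rel(W(-.09,.05,.24),down(-97.4)),rel(W(-.09,.05,.24),down(82.6)))
```

```text
t 6.45 pos [ 6.759e-01 -1.000e-04  2.509e-01] own [-0.1528 -0.1131  0.2509] yaw -128.4 F [0.9 0.1 0.3] op 29.8 q [ -9.  31.  71.   0.  77. 119.]
handle [0.52229464 0.08322247 0.15      ]
[0.0074, -0.1707, 0.0294, -31.1, -0.1, -0.2] [0.0074, -0.1707, 0.0294, 148.9, -0.3, 0.1]
```

View pics/s2c.png

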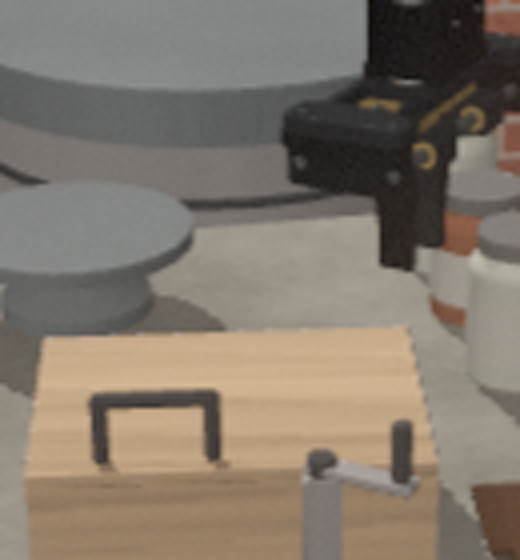

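The lever is now clear of the lid, swung to the right. Next is the handle.

Request:
play_rows:
  rows:
    - [[0, -0.04, 0.01, -8, 0, 0, 0.05], [0, -0.08, 0.02, -16, 0, 0, 0.06], [0.005, -0.12, 0.025, -24, 0, 0, 0.06], [0.007, -0.16, 0.029, -31, 0, 0, 0.06], [0.007, -0.17, 0.029, -31, 0, 0, 0.06], [0.007, -0.17, 0.029, -31, 0, 0, 0.06], [0.007, -0.17, 0.029, -31, 0, 0, 0.06]]

```text
time_s: 7.2
position: [0.523, 0.0829, 0.2386]
tcp_rot: [[0.0, 0.991, -0.132], [-0.0, -0.132, -0.991], [-1.0, 0.0, 0.0]]
force: [-0.2, -0.1, -0.2]
opening: 0.686
```

Run:
```python
from h import *
st()
c=snap("wrist","w3"); print(proj(c,[W(-.09,.012,.15),W(-.09,.088,.15)]))
ct=snap("top","t3"); crop(ct,"t3c",200,140,300,220,6)
print(rel(W(-.09,.05,.131),down(-97.4)))
```

```text
t 7.2 pos [0.523  0.0829 0.2386] own [-0.0903  0.0493  0.2386] yaw -97.6 F [-0.2 -0.1 -0.2] op 59.7 q [-3. 20. 93. -0. 67. 94.]
[[279.76443062 151.97830172]
 [279.9460345  242.00968486]]
[0.1078, -0.0015, -0.0007, -0.2, 0.0, -0.0]
```

View pics/w3.png

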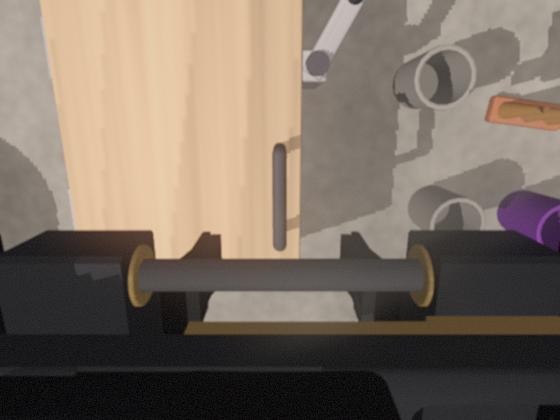

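View pics/t3c.png

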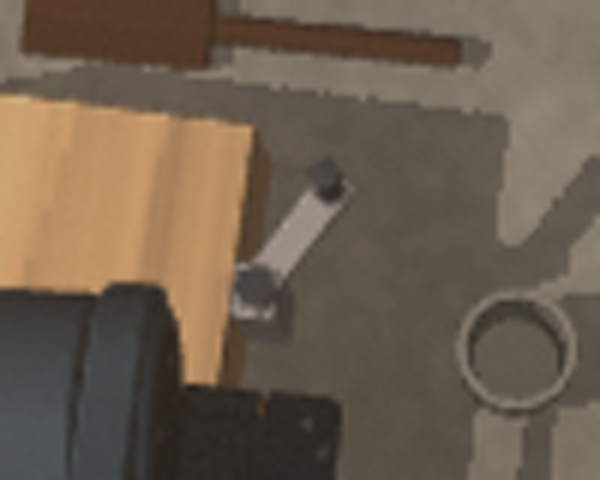

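The top crop shows the lever fully clear of the lid. The handle bar is centred between the fingers, so I'm gripping it.

Request:
play_rows:
  rows:
    - [[0.03, -0.0015, -0.001, 0, 0, 0, 0.06], [0.06, -0.0015, -0.001, 0, 0, 0, 0.06], [0.085, -0.0015, -0.001, 0, 0, 0, 0.06], [0.1, -0.0015, -0.001, 0, 0, 0, 0.06], [0.108, -0.0015, -0.001, 0, 0, 0, 0.06], [0.108, -0.0015, -0.001, 0, 0, 0, 0.04], [0.108, -0.0015, -0.001, 0, 0, 0, 0.02], [0.108, -0.0015, -0.001, 0, 0, 0, 0.008], [0.108, -0.0015, -0.001, 0, 0, 0, 0.008], [0.108, -0.0015, -0.001, 0, 0, 0, 0.008], [0.108, -0.0015, -0.001, 0, 0, 0, 0.008], [0.108, -0.0015, -0.001, 0, 0, 0, 0.008]]

```text
time_s: 8.5
position: [0.5208, 0.0844, 0.1314]
tcp_rot: [[0.0, 0.991, -0.131], [-0.0, -0.131, -0.991], [-1.0, 0.0, -0.0]]
force: [-0.3, 0.5, -0.9]
opening: 0.149
```

```bash
cat >> h.py <<'E'
def lidpose(th,frac=0.3,t0=0.):
    """TCP pose holding the handle at lid angle th"""
    Ry=R.from_euler("y",th).as_matrix(); h=np.array([.11,.05,.095])+Ry@np.array([-.2,0,.055])
    Rt=CR@R.from_euler("y",th*frac+t0).as_matrix()@CR.T@down(np.degrees(CP[2])-180)
    return W(*h)+.019*Rt[:,0], Rt
E
python3 - <<'E'
from h import *
st()
for th in np.arange(.1,1.95,.1): print(round(th,2),rel(*lidpose(th)))
E
```

```text
t 8.5 pos [0.5208 0.0844 0.1314] own [-0.089   0.0517  0.1314] yaw -97.5 F [-0.3  0.5 -0.9] op 13.0 q [ -3.  28. 100.  -0.  52.  95.]
0.1 [-0.0193, 0.0017, -0.0049, -0.1, -1.7, -0.0]
0.2 [-0.0383, 0.0017, -0.0128, -0.1, -3.4, -0.0]
0.3 [-0.0563, 0.0017, -0.0225, -0.1, -5.2, -0.0]
0.4 [-0.0733, 0.0016, -0.0339, -0.1, -6.9, -0.0]
0.5 [-0.089, 0.0016, -0.047, -0.1, -8.6, -0.0]
0.6 [-0.1032, 0.0016, -0.0616, -0.1, -10.3, -0.0]
0.7 [-0.1159, 0.0016, -0.0775, -0.1, -12.0, -0.0]
0.8 [-0.1269, 0.0016, -0.0946, -0.1, -13.8, -0.0]
0.9 [-0.1361, 0.0015, -0.1127, -0.1, -15.5, -0.0]
1.0 [-0.1435, 0.0015, -0.1316, -0.1, -17.2, -0.0]
1.1 [-0.1488, 0.0015, -0.1512, -0.1, -18.9, -0.0]
1.2 [-0.1522, 0.0014, -0.1711, -0.1, -20.6, -0.0]
1.3 [-0.1535, 0.0014, -0.1913, -0.1, -22.3, -0.0]
1.4 [-0.1527, 0.0013, -0.2115, -0.1, -24.1, -0.0]
1.5 [-0.1499, 0.0013, -0.2315, -0.1, -25.8, -0.0]
1.6 [-0.1451, 0.0013, -0.2511, -0.1, -27.5, 0.0]
1.7 [-0.1383, 0.0012, -0.27, -0.1, -29.2, 0.0]
1.8 [-0.1296, 0.0012, -0.2882, -0.1, -30.9, 0.0]
1.9 [-0.1191, 0.0011, -0.3055, -0.1, -32.7, 0.0]
```

Request:
play_rows:
  rows:
    - [[-0.019, 0, -0.006, 0, -1.7, 0, 0.008], [-0.038, 0, -0.014, 0, -3.4, 0, 0.008], [-0.056, 0, -0.0235, 0, -5.2, 0, 0.008], [-0.073, 0, -0.035, 0, -6.9, 0, 0.008], [-0.089, 0, -0.048, 0, -8.6, 0, 0.008], [-0.103, 0, -0.0625, 0, -10.3, 0, 0.008], [-0.116, 0, -0.0785, 0, -12, 0, 0.008], [-0.127, 0, -0.0955, 0, -13.8, 0, 0.008], [-0.136, 0, -0.1135, 0, -15.5, 0, 0.008], [-0.136, 0, -0.1135, 0, -15.5, 0, 0.008]]

```text
time_s: 9.5
position: [0.5366, 0.1998, 0.268]
tcp_rot: [[-0.031, 0.992, -0.124], [-0.263, -0.128, -0.956], [-0.964, 0.003, 0.265]]
force: [-0.0, 0.0, -0.3]
opening: 0.09
```

Run:
```python
from h import *
st(); s=read_state(); print(s["moment"])
g=own(s["position"]-.019*np.array(s["tcp_rot"])[:,0])-np.array([.11,.05,.095]); print("bar r",np.hypot(g[0],g[2]),"theta",np.pi-np.arctan2(g[2],g[0])-np.arctan2(.055,.2))
for th in np.arange(1.,1.96,.1): print(round(th,2),rel(*lidpose(th)))
print(rel(*lidpose(1.93)))
c=snap("side","s4")
```

```text
t 9.5 pos [0.5366 0.1998 0.268 ] own [0.0274 0.0509 0.268 ] yaw -97.4 F [-0.   0.  -0.3] op 7.8 q [ 17.  26.  79. -14.  81. 118.]
[ 0.14011078  0.10877169 -0.00672233]
bar r 0.2064367930048465 theta 0.917411821743408
1.0 [-0.0106, 0.0009, -0.0128, 0.0, -1.8, -0.2]
1.1 [-0.021, 0.001, -0.0302, 0.0, -3.5, -0.2]
1.2 [-0.0295, 0.001, -0.0486, 0.0, -5.2, -0.2]
1.3 [-0.0361, 0.001, -0.0677, 0.0, -7.0, -0.2]
1.4 [-0.0407, 0.0011, -0.0874, 0.0, -8.7, -0.2]
1.5 [-0.0433, 0.0011, -0.1074, 0.0, -10.4, -0.2]
1.6 [-0.0439, 0.0011, -0.1276, 0.0, -12.1, -0.2]
1.7 [-0.0423, 0.0011, -0.1477, 0.0, -13.8, -0.2]
1.8 [-0.0388, 0.0011, -0.1675, 0.0, -15.6, -0.2]
1.9 [-0.0332, 0.0011, -0.1869, 0.0, -17.3, -0.2]
[-0.0312, 0.0011, -0.1926, 0.0, -17.8, -0.2]
```

View pics/s4.png

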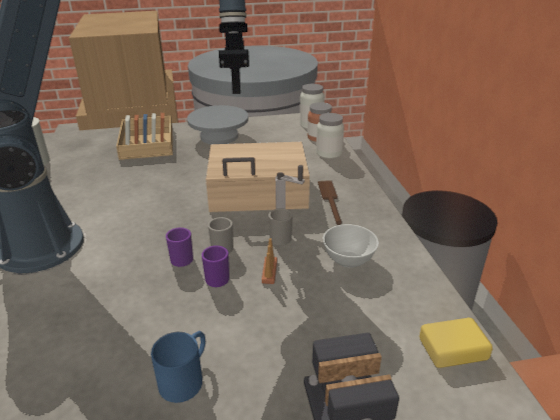

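The fingers slipped off the bar: opening reads 7.8 mm and the side view shows the lid still shut. I'll go back and grip a bit deeper, closing fully and waiting longer.

Run:
```python
from h import *
print(rel(W(-.09,.05,.22),down(-97.4)));print(rel(W(-.089,.0515,.127),down(-97.4)))
```

```text
[0.0765, 0.0014, 0.0989, -0.0, 15.5, -0.0]
[0.1658, -0.0002, 0.0731, -0.0, 15.5, -0.0]
```

Request:
play_rows:
  rows:
    - [[0.03, 0, 0.05, 0, 8, 0, 0.04], [0.077, 0.001, 0.098, 0, 15.5, 0, 0.06], [0.077, 0.001, 0.098, 0, 15.5, 0, 0.06], [0.077, 0.001, 0.098, 0, 15.5, 0, 0.06], [0.1, 0, 0.092, 0, 15.5, 0, 0.06], [0.13, 0, 0.084, 0, 15.5, 0, 0.06], [0.15, 0, 0.078, 0, 15.5, 0, 0.06], [0.166, 0, 0.073, 0, 15.5, 0, 0.06], [0.166, 0, 0.073, 0, 15.5, 0, 0.06], [0.166, 0, 0.073, 0, 15.5, 0, 0.03], [0.166, 0, 0.073, 0, 15.5, 0, 0], [0.166, 0, 0.073, 0, 15.5, 0, 0]]

```text
time_s: 10.75
position: [0.5214, 0.0833, 0.1279]
tcp_rot: [[0.002, 0.991, -0.131], [-0.0, -0.131, -0.991], [-1.0, 0.002, -0.0]]
force: [-0.6, -0.5, -0.2]
opening: 0.499
```

Run:
```python
from h import *
st()
print(rel(W(-.089,.0515,.127),down(-97.4)))
```

```text
t 10.75 pos [0.5214 0.0833 0.1279] own [-0.09    0.0509  0.1279] yaw -97.5 F [-0.6 -0.5 -0.2] op 43.5 q [ -3.  29. 100.   0.  51.  94.]
[0.0008, -0.0006, -0.001, -0.1, -0.0, -0.1]
```

Request:
play_rows:
  rows:
    - [[0, 0, 0, 0, 0, 0, 0], [0, 0, 0, 0, 0, 0, 0], [0, 0, 0, 0, 0, 0, 0], [0, 0, 0, 0, 0, 0, 0], [0, 0, 0, 0, 0, 0, 0], [0, 0, 0, 0, 0, 0, 0]]

```text
time_s: 11.35
position: [0.5207, 0.0841, 0.1269]
tcp_rot: [[0.001, 0.991, -0.132], [0.002, -0.132, -0.991], [-1.0, 0.0, -0.002]]
force: [0.5, 6.0, 1.9]
opening: 0.125
```

Run:
```python
from h import *
st()
for th in np.arange(0,1.95,.1): print(round(th,2),rel(*lidpose(th)))
```

```text
t 11.35 pos [0.5207 0.0841 0.1269] own [-0.0893  0.0517  0.1269] yaw -97.6 F [0.5 6.  1.9] op 10.9 q [ -3.  29. 100.   0.  51.  94.]
0.0 [-0.0041, 0.0017, 0.0007, -0.2, -0.1, -0.0]
0.1 [-0.0238, 0.0017, -0.0053, -0.2, -1.8, -0.0]
0.2 [-0.0428, 0.0016, -0.0132, -0.2, -3.5, -0.0]
0.3 [-0.0608, 0.0016, -0.0229, -0.2, -5.3, -0.0]
0.4 [-0.0777, 0.0016, -0.0344, -0.2, -7.0, -0.0]
0.5 [-0.0934, 0.0016, -0.0475, -0.2, -8.7, -0.0]
0.6 [-0.1076, 0.0015, -0.0621, -0.2, -10.4, -0.0]
0.7 [-0.1203, 0.0015, -0.078, -0.2, -12.1, -0.0]
0.8 [-0.1313, 0.0014, -0.0952, -0.2, -13.9, -0.0]
0.9 [-0.1405, 0.0014, -0.1133, -0.2, -15.6, 0.0]
1.0 [-0.1477, 0.0013, -0.1322, -0.2, -17.3, 0.0]
1.1 [-0.1531, 0.0013, -0.1517, -0.2, -19.0, 0.0]
1.2 [-0.1564, 0.0012, -0.1717, -0.2, -20.7, 0.0]
1.3 [-0.1576, 0.0012, -0.1919, -0.2, -22.4, 0.0]
1.4 [-0.1568, 0.0011, -0.2121, -0.2, -24.2, 0.0]
1.5 [-0.154, 0.0011, -0.232, -0.2, -25.9, 0.0]
1.6 [-0.1491, 0.001, -0.2516, -0.2, -27.6, 0.0]
1.7 [-0.1423, 0.001, -0.2706, -0.2, -29.3, 0.0]
1.8 [-0.1336, 0.0009, -0.2888, -0.2, -31.0, 0.0]
1.9 [-0.1231, 0.0009, -0.306, -0.2, -32.8, 0.0]
```

Request:
play_rows:
  rows:
    - [[0, 0, -0.0005, 0, 0, 0, 0], [0, 0, -0.001, 0, 0, 0, 0], [0, 0, -0.001, 0, 0, 0, 0], [0, 0, -0.001, 0, 0, 0, 0]]

```text
time_s: 11.75
position: [0.5208, 0.0841, 0.1269]
tcp_rot: [[0.0, 0.991, -0.131], [-0.0, -0.131, -0.991], [-1.0, 0.0, 0.0]]
force: [-0.3, 3.8, 4.1]
opening: 0.116
```

Request:
play_rows:
  rows:
    - [[-0.01, 0, -0.003, 0, -0.8, 0, 0], [-0.0197, 0, -0.006, 0, -1.7, 0, 0], [-0.029, 0, -0.01, 0, -2.6, 0, 0], [-0.0387, 0, -0.014, 0, -3.4, 0, 0], [-0.0387, 0, -0.014, 0, -3.4, 0, 0], [-0.0387, 0, -0.014, 0, -3.4, 0, 0]]

```text
time_s: 12.35
position: [0.5226, 0.0978, 0.1664]
tcp_rot: [[-0.007, 0.991, -0.13], [-0.06, -0.13, -0.99], [-0.998, 0.001, 0.06]]
force: [-0.8, -3.6, 1.6]
opening: 0.116
```

Run:
```python
from h import *
st()
c=snap("side","s5");crop(c,"s5c",180,80,330,220,4)
for th in np.arange(.2,1.95,.1): print(round(th,2),rel(*lidpose(th)))
```

```text
t 12.35 pos [0.5226 0.0978 0.1664] own [-0.0755  0.0516  0.1664] yaw -97.5 F [-0.8 -3.6  1.6] op 10.1 q [  1.  26.  97.  -4.  58. 100.]
0.2 [-0.0035, 0.0016, 0.0008, -0.1, 0.0, -0.0]
0.3 [-0.0221, 0.0016, -0.0078, -0.1, -1.7, -0.0]
0.4 [-0.0397, 0.0016, -0.0182, -0.1, -3.4, -0.0]
0.5 [-0.0562, 0.0016, -0.0303, -0.1, -5.1, -0.0]
0.6 [-0.0713, 0.0016, -0.044, -0.1, -6.9, -0.0]
0.7 [-0.0849, 0.0016, -0.0592, -0.1, -8.6, -0.0]
0.8 [-0.0969, 0.0016, -0.0756, -0.1, -10.3, -0.0]
0.9 [-0.1072, 0.0016, -0.0931, -0.1, -12.0, -0.0]
1.0 [-0.1157, 0.0015, -0.1115, -0.1, -13.7, -0.0]
1.1 [-0.1222, 0.0015, -0.1307, -0.1, -15.5, -0.0]
1.2 [-0.1267, 0.0015, -0.1504, -0.1, -17.2, -0.0]
1.3 [-0.1292, 0.0015, -0.1705, -0.1, -18.9, -0.0]
1.4 [-0.1297, 0.0014, -0.1907, -0.1, -20.6, -0.0]
1.5 [-0.1281, 0.0014, -0.2108, -0.1, -22.3, -0.0]
1.6 [-0.1245, 0.0014, -0.2306, -0.1, -24.0, -0.0]
1.7 [-0.1188, 0.0013, -0.25, -0.1, -25.8, -0.0]
1.8 [-0.1112, 0.0013, -0.2687, -0.1, -27.5, -0.0]
1.9 [-0.1018, 0.0013, -0.2865, -0.1, -29.2, -0.0]
```

View pics/s5c.png

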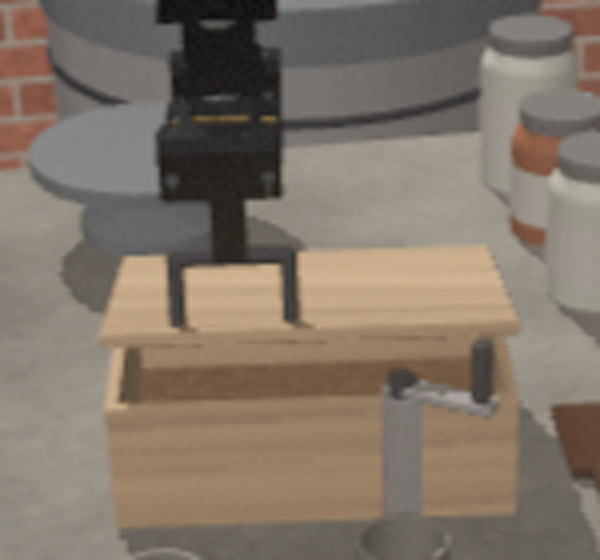

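The lid is lifting with the grip, so I'm continuing the arc.

Request:
play_rows:
  rows:
    - [[-0.0095, 0, -0.004, 0, -0.9, 0, 0], [-0.019, 0, -0.0085, 0, -1.7, 0, 0], [-0.0275, 0, -0.0135, 0, -2.6, 0, 0], [-0.0365, 0, -0.019, 0, -3.4, 0, 0], [-0.045, 0, -0.025, 0, -4.3, 0, 0], [-0.053, 0, -0.031, 0, -5.1, 0, 0], [-0.0605, 0, -0.038, 0, -6, 0, 0], [-0.068, 0, -0.045, 0, -6.9, 0, 0], [-0.0815, 0, -0.06, 0, -8.6, 0, 0], [-0.0935, 0, -0.0765, 0, -10.3, 0, 0], [-0.104, 0, -0.094, 0, -12, 0, 0], [-0.112, 0, -0.112, 0, -13.7, 0, 0]]

```text
time_s: 13.6
position: [0.5379, 0.214, 0.275]
tcp_rot: [[-0.037, 0.991, -0.128], [-0.299, -0.133, -0.945], [-0.954, 0.003, 0.301]]
force: [0.9, -1.6, 1.4]
opening: 0.03
```

```bash
cat >> h.py <<'E'
def barst():
    s=read_state(); g=own(s["position"]-.019*np.array(s["tcp_rot"])[:,0])-np.array([.11,.05,.095]); print("bar r",np.hypot(g[0],g[2]).round(4),"theta",(np.pi-np.arctan2(g[2],g[0])-np.arctan2(.055,.2)).round(3))
E
python3 - <<'E'
from h import *
st();barst()
for th in np.arange(1,1.95,.1): print(round(th,2),rel(*lidpose(th)))
E
```

```text
t 13.6 pos [0.5379 0.214  0.275 ] own [0.0417 0.0515 0.275 ] yaw -97.7 F [ 0.9 -1.6  1.4] op 2.6 q [ 19.  27.  77. -16.  84. 120.]
bar r 0.2077 theta 0.996
1.0 [-0.0002, 0.0015, -0.0009, -0.2, 0.3, -0.1]
1.1 [-0.0112, 0.0014, -0.0179, -0.2, -1.4, -0.1]
1.2 [-0.0204, 0.0013, -0.0359, -0.2, -3.1, -0.1]
1.3 [-0.0277, 0.0013, -0.0548, -0.2, -4.8, -0.1]
1.4 [-0.033, 0.0012, -0.0743, -0.2, -6.5, -0.1]
1.5 [-0.0364, 0.0011, -0.0942, -0.2, -8.3, -0.1]
1.6 [-0.0377, 0.001, -0.1143, -0.2, -10.0, -0.1]
1.7 [-0.0369, 0.001, -0.1345, -0.2, -11.7, -0.1]
1.8 [-0.0341, 0.0009, -0.1544, -0.2, -13.4, -0.1]
1.9 [-0.0293, 0.0008, -0.174, -0.2, -15.1, -0.1]
```

Run:
```python
from h import *
c=snap("side","s6")
```

```text
(no output)
```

View pics/s6.png

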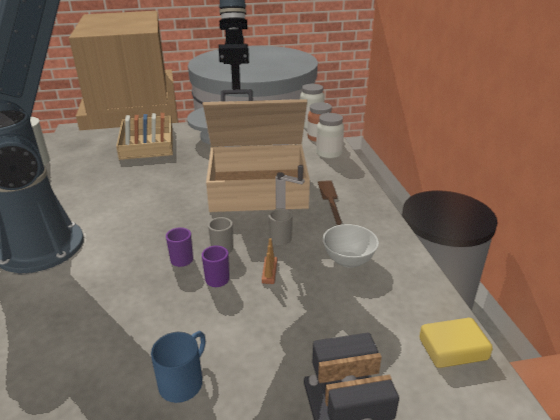

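```bash
cat >> h.py <<'E'
def lidpt(th,d,y,up=0):
    Ry=R.from_euler("y",th).as_matrix(); return W(*(np.array([.11,y,.095])+Ry@np.array([-d,0,up])))
E
python3 - <<'E'
from h import *
c=capture("side");crop(c,"s6c",190,60,330,220,4)
for th in np.arange(.6,1.3,.1): print(round(th,1),proj(c,[lidpt(th,.22,.14),lidpt(th,.22,-.14),lidpt(th,.2,.012,.055),lidpt(th,.2,.088,.055)]).round(0).tolist())
E
```

```text
0.6 [[203.0, 134.0], [309.0, 131.0], [251.0, 114.0], [223.0, 115.0]]
0.7 [[203.0, 126.0], [309.0, 123.0], [251.0, 107.0], [223.0, 108.0]]
0.8 [[203.0, 118.0], [308.0, 115.0], [251.0, 101.0], [223.0, 102.0]]
0.9 [[203.0, 111.0], [308.0, 108.0], [250.0, 95.0], [223.0, 96.0]]
1.0 [[203.0, 104.0], [307.0, 101.0], [250.0, 91.0], [223.0, 91.0]]
1.1 [[203.0, 97.0], [307.0, 94.0], [250.0, 86.0], [223.0, 87.0]]
1.2 [[203.0, 92.0], [306.0, 89.0], [250.0, 83.0], [223.0, 84.0]]
```

View pics/s6c.png

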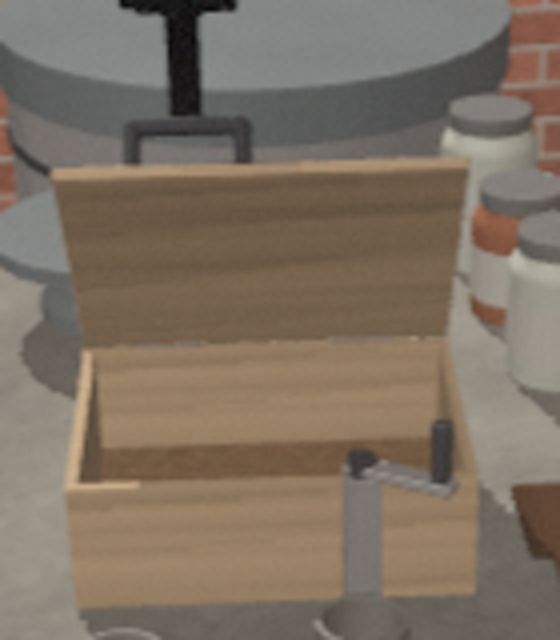

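The lid holds itself at about 1.0 rad, with its edge at side (203,103). The fingers slipped off only at the end. I'll push its underside the rest of the way with closed fingers.

Run:
```python
from h import *
s=read_state();T=np.array(s["tcp_rot"])
print(rel(s["position"]-.06*T[:,0]+[0,0,.03],T)); print(rel(W(-.05,.0,.365),down(-7.4)));print(rel(W(-.055,.0,.265),down(-7.4)))
```

```text
[-0.0887, 0.0001, 0.0087, 0.0, 0.0, 0.0]
[-0.0598, 0.0517, 0.1199, -89.3, 13.4, 13.1]
[0.0374, 0.0513, 0.0957, -89.3, 13.4, 13.1]
```

Request:
play_rows:
  rows:
    - [[-0.03, 0, 0, 0, 0, 0, 0.01], [-0.06, 0, 0, 0, 0, 0, 0.01], [-0.09, 0, 0.01, 0, 0, 0, 0.005], [-0.09, 0, 0.01, 0, 0, 0, 0], [-0.09, 0, 0.01, 0, 0, 0, 0]]

```text
time_s: 14.2
position: [0.5397, 0.2328, 0.36]
tcp_rot: [[-0.038, 0.991, -0.126], [-0.29, -0.131, -0.948], [-0.956, 0.0, 0.292]]
force: [-0.9, 0.5, -1.0]
opening: 0.012
```

Run:
```python
from h import *
st();print(rel(W(-.06,.0,.365),down(-97.4)));print(rel(W(-.06,.0,.365),down(-7.4)))
```

```text
t 14.2 pos [0.5397 0.2328 0.36  ] own [0.0606 0.0521 0.36  ] yaw -97.6 F [-0.9  0.5 -1. ] op 1.1 q [ 21.  25.  68. -15.  95. 118.]
[0.0305, 0.0523, 0.1167, -0.1, 17.0, 0.0]
[0.0305, 0.0523, 0.1167, -89.4, 13.3, 13.4]
```

Request:
play_rows:
  rows:
    - [[0.01, 0.02, 0.04, 0, 8, 0, 0], [0.03, 0.052, 0.1, 0, 17, 0, 0], [0.03, 0.052, 0.117, 0, 17, 0, 0], [0.03, 0.052, 0.117, -89.4, 13.3, 13.4, 0], [0.03, 0.052, 0.117, -89.4, 13.3, 13.4, 0], [0.03, 0.052, 0.117, -89.4, 13.3, 13.4, 0], [0.03, 0.052, 0.117, -89.4, 13.3, 13.4, 0], [0.03, 0.052, 0.117, -89.4, 13.3, 13.4, 0], [0.03, 0.052, 0.117, -89.4, 13.3, 13.4, 0], [0.03, 0.052, 0.117, -89.4, 13.3, 13.4, 0], [0.03, 0.052, 0.117, -89.4, 13.3, 13.4, 0], [0.03, 0.052, 0.117, -89.4, 13.3, 13.4, 0]]

```text
time_s: 15.4
position: [0.5745, 0.1061, 0.363]
tcp_rot: [[-0.004, 0.34, 0.94], [-0.001, 0.94, -0.34], [-1.0, -0.002, -0.004]]
force: [0.1, -0.3, -0.1]
opening: 0.007
```

Run:
```python
from h import *
st();print(rel(W(-.06,.0,.265),down(-7.4)));print(rel(W(.165,.0,.265),down(-7.4)))
```

```text
t 15.4 pos [0.5745 0.1061 0.363 ] own [-0.0606  0.0012  0.363 ] yaw -19.9 F [ 0.1 -0.3 -0.1] op 0.6 q [-0. 19. 75. -0. 87. 19.]
[0.098, 0.001, 0.0014, -12.5, -0.2, 0.1]
[0.0977, 0.2207, -0.0471, -12.5, -0.2, 0.1]
```

Request:
play_rows:
  rows:
    - [[0.04, 0.001, 0.001, -6, 0, 0, 0], [0.08, 0.001, 0.001, -12.5, 0, 0, 0], [0.098, 0.001, 0.001, -12.5, 0, 0, 0], [0.098, 0.02, -0.003, -12.5, 0, 0, 0], [0.098, 0.04, -0.007, -12.5, 0, 0, 0], [0.098, 0.06, -0.012, -12.5, 0, 0, 0], [0.098, 0.08, -0.016, -12.5, 0, 0, 0], [0.098, 0.1, -0.02, -12.5, 0, 0, 0], [0.098, 0.12, -0.025, -12.5, 0, 0, 0], [0.098, 0.14, -0.029, -12.5, 0, 0, 0], [0.098, 0.16, -0.034, -12.5, 0, 0, 0]]

```text
time_s: 16.5
position: [0.5978, 0.2681, 0.2647]
tcp_rot: [[-0.004, 0.135, 0.991], [-0.002, 0.991, -0.135], [-1.0, -0.003, -0.004]]
force: [0.9, -0.2, 0.6]
opening: 0.004
```

Run:
```python
from h import *
st();print(rel(W(.15,.0,.265),down(-7.4)));print(rel(W(.165,.0,.265),down(-7.4)))
c=snap("side","s7")
```

```text
t 16.5 pos [0.5978 0.2681 0.2647] own [ 0.1031 -0.001   0.2647] yaw -7.7 F [ 0.9 -0.2  0.6] op 0.3 q [14. 29. 73. -0. 78. 22.]
[-0.0004, 0.0469, -0.0012, -0.3, -0.2, 0.2]
[-0.0005, 0.0619, -0.0013, -0.3, -0.2, 0.2]
```

View pics/s7.png

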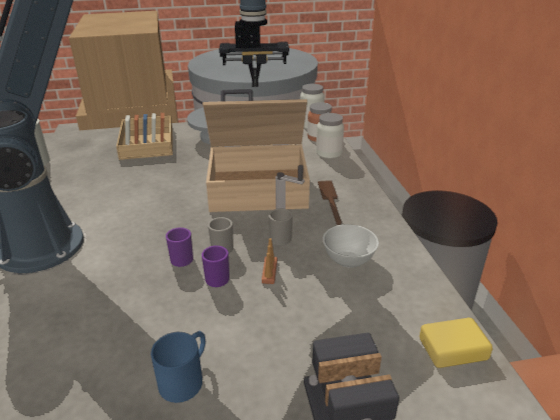

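Run:
```python
from h import *
c=capture("side"); print(proj(c,[read_state()["position"]]))
crop(c,"s7c",190,30,330,190,4)
ct=snap("top","t7");crop(ct,"t7c",100,130,300,290,4)
for th in [.7,.8,.9,1.,1.1,1.2]: print(th,proj(c,[lidpt(th,.22,.14),lidpt(th,.22,.14,.01),lidpt(th,.22,-.14,.01)]).round(1).tolist(),proj(ct,[lidpt(th,.22,-.14),lidpt(th,.22,-.14,.01),lidpt(th,.22,.14,.01)]).round(1).tolist())
```

```text
[[254.87134231  93.43254055]]
0.7 [[202.7, 126.2], [202.6, 122.5], [308.6, 119.3]] [[218.1, 147.0], [215.2, 145.9], [198.8, 256.1]]
0.8 [[202.6, 118.3], [202.5, 114.8], [308.1, 111.6]] [[211.3, 144.7], [208.0, 143.6], [191.2, 255.5]]
0.9 [[202.5, 110.7], [202.6, 107.4], [307.5, 104.4]] [[203.7, 142.4], [200.2, 141.3], [182.8, 254.7]]
1.0 [[202.6, 103.7], [202.7, 100.7], [306.9, 97.7]] [[195.6, 140.1], [191.7, 139.1], [173.9, 253.8]]
1.1 [[202.8, 97.3], [202.9, 94.6], [306.2, 91.6]] [[186.9, 137.9], [182.8, 137.0], [164.5, 252.9]]
1.2 [[203.1, 91.6], [203.2, 89.2], [305.5, 86.3]] [[177.8, 135.9], [173.5, 135.0], [154.8, 251.8]]
```

View pics/s7c.png

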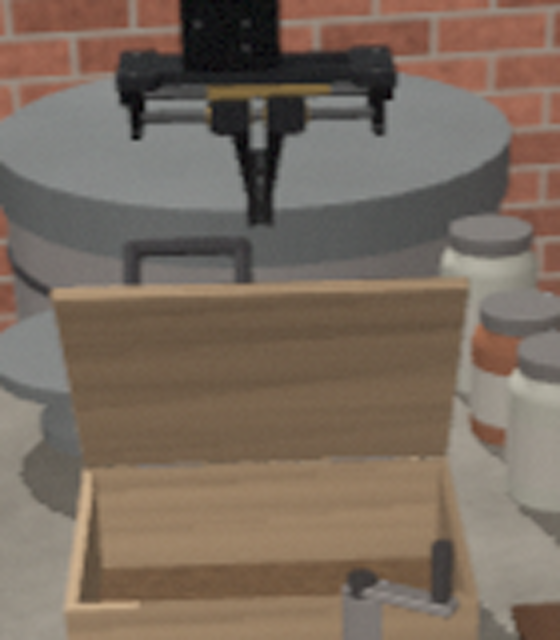

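View pics/t7c.png

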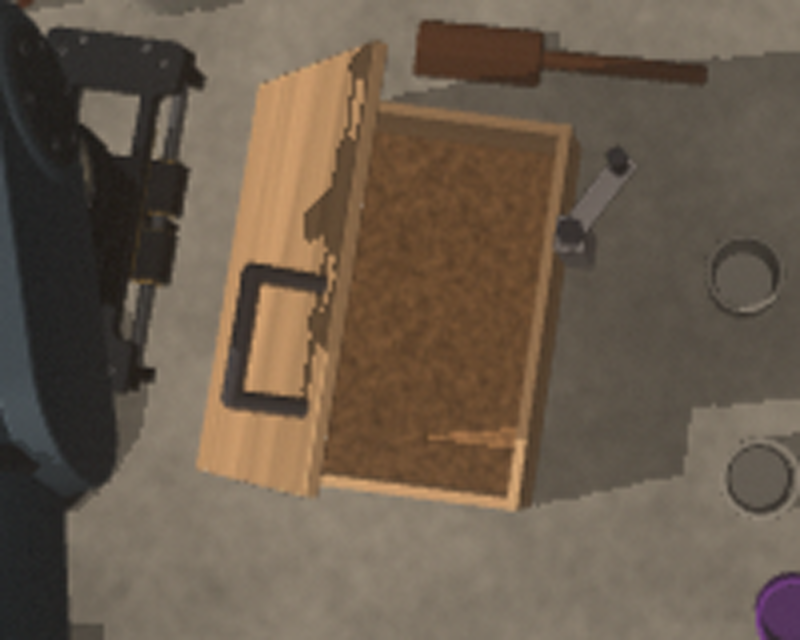

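Run:
```python
from h import *
c=capture("side"); ct=capture("top")
s=read_state()
for d in [0,.01,.02,.03]: print(d,proj(c,[s["position"]-d*np.array(s["tcp_rot"])[:,0]]).round(1))
print(proj(c,[[.6344,.0982,.1999],[.6344,.0982,.2099],[.6344,.0982,.2199]]).round(1))
```

```text
0 [[255.2  93.4]]
0.01 [[255.1  90.1]]
0.02 [[255.   86.7]]
0.03 [[254.9  83.3]]
[[278.5 137. ]
 [278.5 133.6]
 [278.4 130.1]]
```

Two things disagree with the reported TCP. The fingers passed over the lid edge, which sits at z≈0.277. In the side view the tips appear about 20 mm nearer the palm than the reported TCP. So the real tips are probably ~20 mm behind the TCP, which also explains the handle slip. I'll go back and push lower.

Run:
```python
from h import *
print(rel(W(-.06,-.03,.34),down(-7.4)));print(rel(W(-.06,-.03,.242),down(-7.4)))
```

```text
[-0.0739, -0.1619, 0.029, -0.3, -0.1, 0.2]
[0.0241, -0.1616, 0.0292, -0.3, -0.1, 0.2]
```

Request:
play_rows:
  rows:
    - [[-0.04, 0, 0, 0, 0, 0, 0], [-0.08, -0.02, 0.01, 0, 0, 0, 0], [-0.08, -0.07, 0.03, 0, 0, 0, 0], [-0.08, -0.12, 0.03, 0, 0, 0, 0], [-0.08, -0.16, 0.03, 0, 0, 0, 0], [-0.06, -0.163, 0.03, 0, 0, 0, 0], [-0.02, -0.163, 0.03, 0, 0, 0, 0], [0.022, -0.163, 0.03, 0, 0, 0, 0], [0.022, -0.163, 0.03, 0, 0, 0, 0]]

```text
time_s: 17.65
position: [0.6018, 0.1004, 0.2391]
tcp_rot: [[-0.014, 0.136, 0.991], [-0.002, 0.991, -0.136], [-1.0, -0.004, -0.014]]
force: [-0.7, 0.2, -0.3]
opening: 0.005
```

Run:
```python
from h import *
st()
c=snap("side","s8");crop(c,"s8c",190,60,330,220,4); s=read_state()
for d in [0,.01,.02,.03]: print(d,proj(c,[s["position"]-d*np.array(s["tcp_rot"])[:,0]]).round(1))
```

```text
t 17.65 pos [0.6018 0.1004 0.2391] own [-0.0626 -0.0266  0.2391] yaw -7.8 F [-0.7  0.2 -0.3] op 0.5 q [-1. 27. 81. -0. 73.  7.]
0 [[267.  122.7]]
0.01 [[267.  119.1]]
0.02 [[267.  115.5]]
0.03 [[266.9 111.9]]
```

View pics/s8c.png

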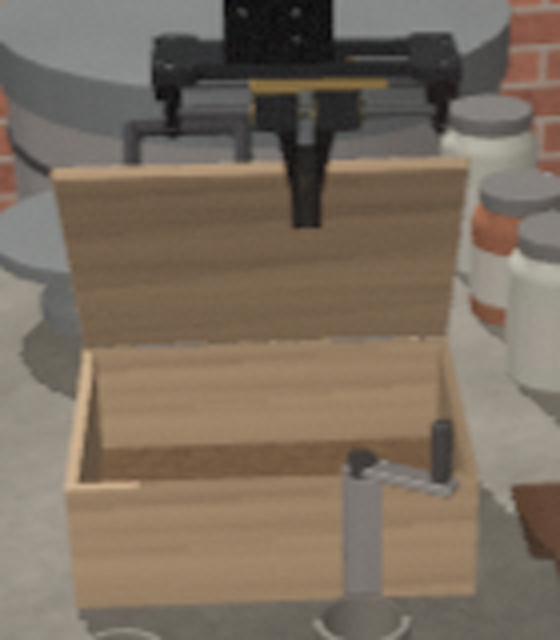

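The tips show at crop (308,226), about 18 mm behind the reported TCP, and they're now below the lid edge in front of its underside. I'm pushing.

Request:
play_rows:
  rows:
    - [[0, 0.02, 0, 0, 0, 0, 0], [0, 0.04, 0, 0, 0, 0, 0], [0, 0.06, 0, 0, 0, 0, 0], [0, 0.075, 0, 0, 0, 0, 0], [0, 0.09, 0, 0, 0, 0, 0], [0, 0.105, 0, 0, 0, 0, 0], [0, 0.12, 0, 0, 0, 0, 0], [0, 0.135, 0, 0, 0, 0, 0], [0, 0.15, 0, 0, 0, 0, 0], [0, 0.165, 0, 0, 0, 0, 0], [0, 0.18, 0, 0, 0, 0, 0], [0, 0.195, 0, 0, 0, 0, 0]]

```text
time_s: 18.9
position: [0.6326, 0.2961, 0.2435]
tcp_rot: [[-0.003, 0.134, 0.991], [-0.003, 0.991, -0.134], [-1.0, -0.003, -0.002]]
force: [-0.4, -4.0, -1.3]
opening: 0.004
```

Run:
```python
from h import *
st()
c=snap("side","s9");crop(c,"s9c",190,30,330,190,4); s=read_state();print(rel(W(.16,-.027,.239),down(-7.4)))
```

```text
t 18.9 pos [0.6326 0.2961 0.2435] own [ 0.1354 -0.0319  0.2435] yaw -7.7 F [-0.4 -4.  -1.3] op 0.4 q [16. 34. 67. -0. 79. 24.]
[0.0045, 0.0216, -0.0048, -0.2, -0.1, -0.0]
```

View pics/s9c.png

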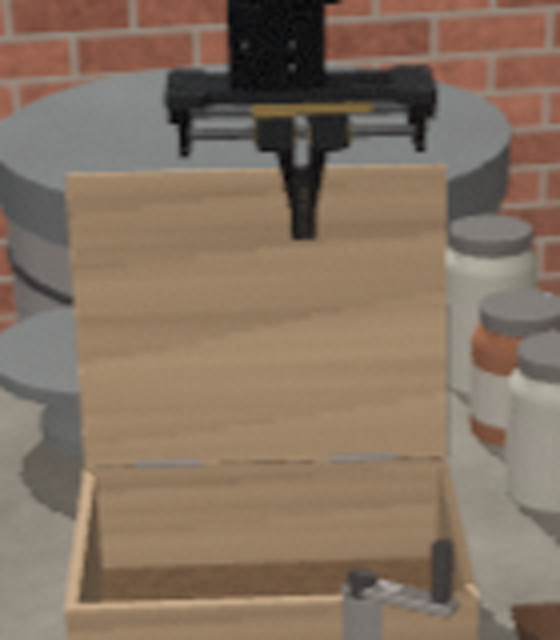

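Request:
play_rows:
  rows:
    - [[0, 0.008, 0, 0, 0, 0, 0], [0, 0.014, 0, 0, 0, 0, 0], [0, 0.019, 0, 0, 0, 0, 0], [0, 0.022, 0, 0, 0, 0, 0], [0, 0.022, 0, 0, 0, 0, 0]]

```text
time_s: 19.45
position: [0.6365, 0.3175, 0.2451]
tcp_rot: [[0.001, 0.134, 0.991], [-0.001, 0.991, -0.134], [-1.0, -0.001, 0.001]]
force: [-0.2, 0.3, -0.3]
opening: 0.01
```

Run:
```python
from h import *
st()
```

```text
t 19.45 pos [0.6365 0.3175 0.2451] own [ 0.1571 -0.033   0.2451] yaw -7.7 F [-0.2  0.3 -0.3] op 0.9 q [18. 35. 65. -0. 80. 25.]
```

The lid is open at about 1.9 rad. I'm backing off to look at the tumblers again.

Request:
play_rows:
  rows:
    - [[0, -0.03, 0, 0, 0, 0, 0.02], [-0.02, -0.08, 0, 0, 0, 0, 0.04], [-0.03, -0.13, 0, 0, 0, 0, 0.06], [-0.03, -0.18, 0, 0, 0, 0, 0.08], [-0.03, -0.23, 0, 0, 0, 0, 0.085], [-0.03, -0.27, 0, 0, 0, 0, 0.085], [-0.03, -0.27, 0, 0, 0, 0, 0.085]]

```text
time_s: 20.15
position: [0.6006, 0.0443, 0.2765]
tcp_rot: [[0.003, 0.141, 0.99], [-0.003, 0.99, -0.141], [-1.0, -0.003, 0.004]]
force: [0.5, 0.2, 0.7]
opening: 0.557
```

Run:
```python
from h import *
st()
c=snap("side","s10");ct=snap("top","t10");crop(ct,"t10c",140,120,340,280,4)
for cn,cc in(("top",ct),("side",c)):
  for r in trace(cn,"tumbler0"):
    ys,xs=np.nonzero(r["mask"]); print(cn,round(r["p"],2),xs.min(),xs.max(),ys.min(),ys.max(),r["at"],cc["pixels"][r["mask"]].mean(0).round(0))
```

```text
t 20.15 pos [0.6006 0.0443 0.2765] own [-0.1185 -0.0327  0.2765] yaw -8.1 F [0.5 0.2 0.7] op 48.4 q [-6. 24. 80. -0. 76.  2.]
top 0.86 279 300 240 260 [289.9, 244.0] [109. 100.  89.]
top 0.85 275 296 187 209 [286.4, 198.1] [103.  95.  85.]
top 0.83 290 308 273 293 [299.0, 284.0] [86. 54. 92.]
top 0.72 317 339 246 266 [327.4, 254.7] [89. 57. 95.]
side 0.95 167 193 228 266 [181.1, 247.1] [82. 53. 93.]
side 0.64 202 230 245 286 [217.5, 263.8] [83. 52. 94.]
side 0.62 269 292 209 244 [282.1, 226.6] [102.  97.  89.]
side 0.61 208 233 217 252 [221.7, 230.5] [102.  97.  90.]
```

View pics/s10.png

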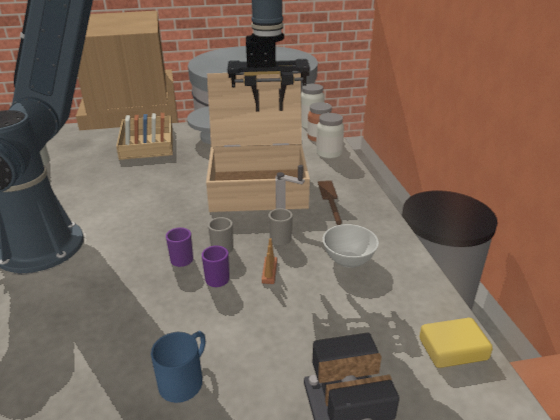

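View pics/t10c.png

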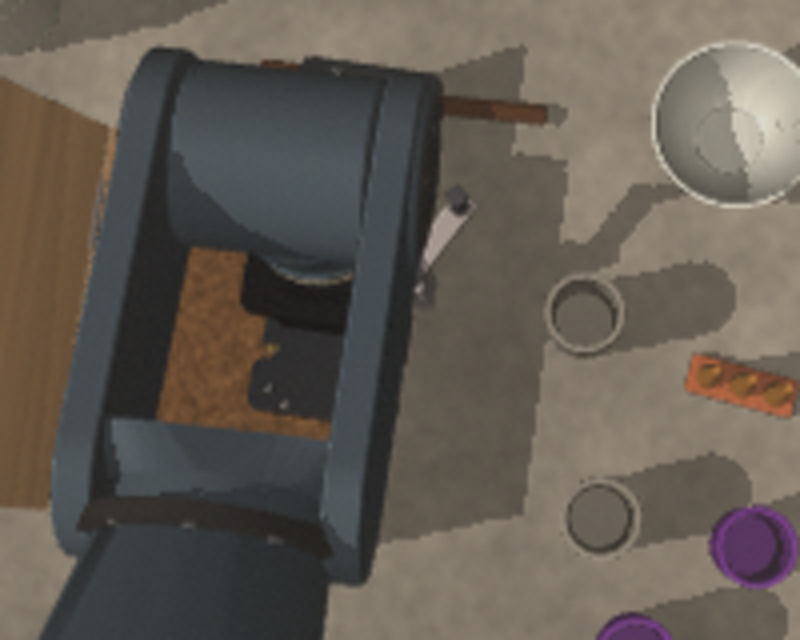

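The tumblers are unchanged: A at top (286,198), B at (290,249). I'll take A first.

Run:
```python
from h import *
print(rel([.602,-.087,.2],down(-7.4)));print(rel([.602,-.087,.11],down(-7.4)))
```

```text
[0.0759, -0.1361, 0.0195, -0.3, 0.1, 0.0]
[0.1659, -0.1361, 0.0193, -0.3, 0.1, 0.0]
```

Request:
play_rows:
  rows:
    - [[0, -0.04, 0, 0, 0, 0, 0.085], [0, -0.08, 0.01, 0, 0, 0, 0.085], [0.03, -0.115, 0.017, 0, 0, 0, 0.085], [0.07, -0.129, 0.019, 0, 0, 0, 0.085], [0.11, -0.129, 0.019, 0, 0, 0, 0.085], [0.14, -0.129, 0.019, 0, 0, 0, 0.085], [0.14, -0.129, 0.019, 0, 0, 0, 0.085], [0.14, -0.129, 0.019, 0, 0, 0, 0.085]]

```text
time_s: 21.15
position: [0.6025, -0.0799, 0.1358]
tcp_rot: [[0.001, 0.132, 0.991], [-0.001, 0.991, -0.132], [-1.0, -0.001, 0.001]]
force: [0.4, -0.9, 0.7]
opening: 0.977
```

Run:
```python
from h import *
st()
c=snap("wrist","w11");print(proj(c,[[.602,-.087,.075]])); cs=snap("side","s11");crop(cs,"s11c",190,120,350,280,4)
print(rel([.602,-.087,.1],down(-7.4)))
```

```text
t 21.15 pos [ 0.6025 -0.0799  0.1358] own [-0.2413 -0.0507  0.1358] yaw -7.6 F [ 0.4 -0.9  0.7] op 85.0 q [-18.  33.  88.  -0.  59. -10.]
[[281.83221362 216.50208725]]
[0.0377, -0.0064, -0.0011, -0.2, 0.3, 0.1]
```

View pics/w11.png

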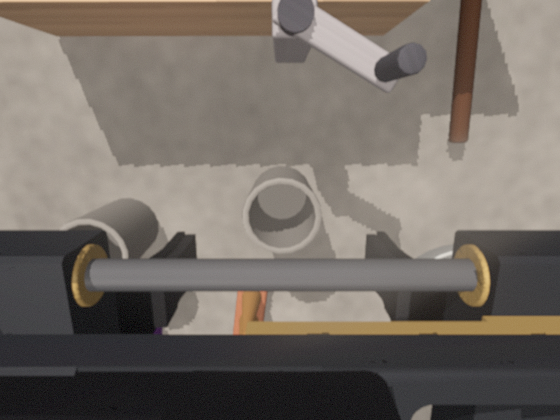

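View pics/s11c.png

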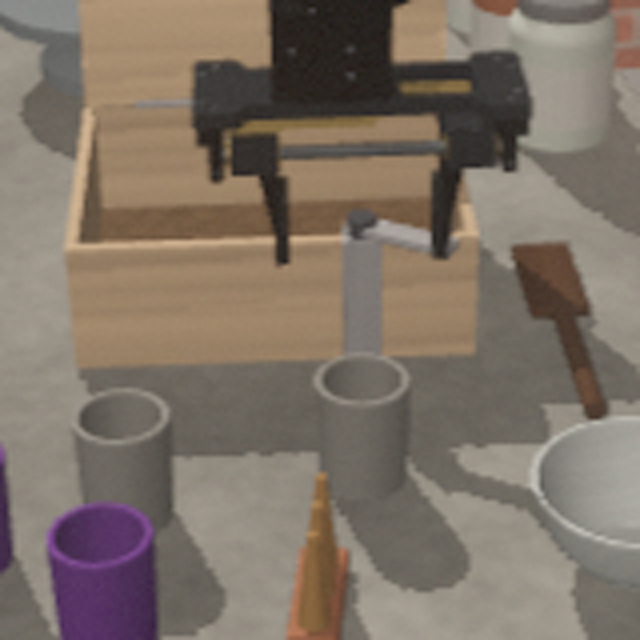

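Request:
play_rows:
  rows:
    - [[0, -0.006, -0.001, 0, 0, 0, 0.085], [0.03, -0.0065, -0.001, 0, 0, 0, 0.085], [0.055, -0.0065, -0.001, 0, 0, 0, 0.085], [0.08, -0.0065, -0.001, 0, 0, 0, 0.085], [0.1, -0.0065, -0.001, 0, 0, 0, 0.085], [0.112, -0.0065, -0.001, 0, 0, 0, 0.085], [0.12, -0.0065, -0.001, 0, 0, 0, 0.085], [0.12, -0.0065, -0.001, 0, 0, 0, 0.085]]

```text
time_s: 22.05
position: [0.6, -0.0879, 0.0155]
tcp_rot: [[0.0, 0.134, 0.991], [-0.002, 0.991, -0.134], [-1.0, -0.002, 0.001]]
force: [0.4, 0.9, -0.5]
opening: 0.977
```

Run:
```python
from h import *
st()
cs=snap("side","s12");crop(cs,"s12c",190,120,350,280,4)
```

```text
t 22.05 pos [ 0.6    -0.0879  0.0155] own [-0.2496 -0.0492  0.0155] yaw -7.7 F [ 0.4  0.9 -0.5] op 85.0 q [-19.  43.  92.  -0.  45. -11.]
```

View pics/s12c.png

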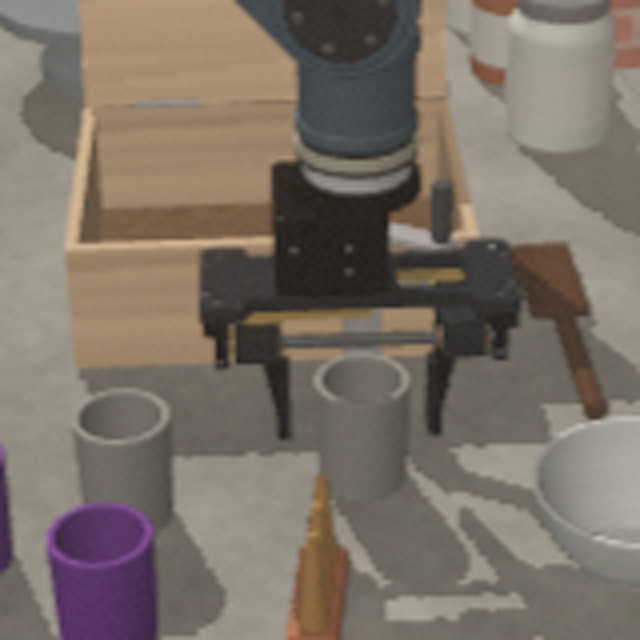

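The tips straddle tumbler A at about half height, which confirms the ~18 mm offset. I'm closing gently.

Request:
play_rows:
  rows:
    - [[0, 0, 0, 0, 0, 0, 0.075], [0, 0, 0, 0, 0, 0, 0.065], [0, 0, 0, 0, 0, 0, 0.06], [0, 0, 0, 0, 0, 0, 0.057], [0, 0, 0, 0, 0, 0, 0.054], [0, 0, 0, 0, 0, 0, 0.054], [0, 0, 0, 0, 0, 0, 0.054], [0, 0, 0, 0, 0, 0, 0.054], [0, 0, 0, 0, 0, 0, 0.054]]

```text
time_s: 23.0
position: [0.6015, -0.0882, 0.0163]
tcp_rot: [[0.004, 0.134, 0.991], [-0.003, 0.991, -0.134], [-1.0, -0.002, 0.004]]
force: [3.9, -0.5, 4.7]
opening: 0.673
```

Request:
play_rows:
  rows:
    - [[-0.005, 0, 0, 0, 0, 0, 0.054], [-0.01, 0, 0, 0, 0, 0, 0.054], [-0.015, 0, 0, 0, 0, 0, 0.054], [-0.02, 0, 0, 0, 0, 0, 0.054], [-0.02, 0, 0, 0, 0, 0, 0.054]]

```text
time_s: 23.5
position: [0.6, -0.0878, 0.0363]
tcp_rot: [[0.001, 0.134, 0.991], [-0.002, 0.991, -0.134], [-1.0, -0.002, 0.001]]
force: [0.7, 0.5, -0.7]
opening: 0.675
```

Run:
```python
from h import *
st()
cs=snap("side","s13");crop(cs,"s13c",190,120,350,280,4)
print(rel([.602,-.087,.2],down(-7.4)))
print(rel(W(-.0,-.065,.22),down(-7.4)))
```

```text
t 23.5 pos [ 0.6    -0.0878  0.0363] own [-0.2495 -0.0492  0.0363] yaw -7.7 F [ 0.7  0.5 -0.7] op 58.7 q [-19.  41.  92.  -0.  47. -11.]
[-0.164, 0.0007, 0.0021, -0.3, 0.1, 0.1]
[-0.1845, 0.2492, 0.0149, -0.3, 0.1, 0.1]
```

View pics/s13c.png

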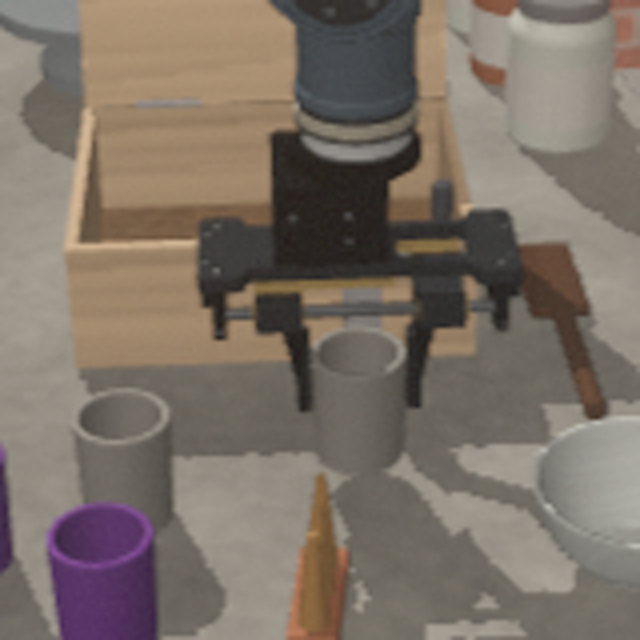

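A is held (opening 58.7 mm) and lifted. I'm carrying it over the case front.

Request:
play_rows:
  rows:
    - [[-0.01, 0, 0, 0, 0, 0, 0.054], [-0.03, 0, 0, 0, 0, 0, 0.054], [-0.06, 0, 0, 0, 0, 0, 0.054], [-0.09, 0, 0.001, 0, 0, 0, 0.054], [-0.12, 0, 0.002, 0, 0, 0, 0.054], [-0.15, 0, 0.003, 0, 0, 0, 0.054], [-0.175, 0.005, 0.004, 0, 0, 0, 0.054], [-0.185, 0.02, 0.005, 0, 0, 0, 0.054], [-0.185, 0.045, 0.006, 0, 0, 0, 0.054], [-0.185, 0.075, 0.007, 0, 0, 0, 0.054], [-0.185, 0.105, 0.008, 0, 0, 0, 0.054], [-0.185, 0.135, 0.01, 0, 0, 0, 0.054]]

```text
time_s: 24.75
position: [0.6268, 0.0473, 0.2195]
tcp_rot: [[-0.002, 0.134, 0.991], [-0.001, 0.991, -0.134], [-1.0, -0.001, -0.002]]
force: [0.8, -0.2, -0.5]
opening: 0.675
```

Run:
```python
from h import *
st()
print(rel(W(-.0,-.065,.22),down(-7.4)))
print(rel(W(-.0,-.065,.04),down(-7.4)))
```

```text
t 24.75 pos [0.6268 0.0473 0.2195] own [-0.1121 -0.0583  0.2195] yaw -7.7 F [ 0.8 -0.2 -0.5] op 58.8 q [-6. 29. 80. -0. 71.  2.]
[-0.0007, 0.1121, 0.0062, -0.3, -0.1, 0.1]
[0.1793, 0.1124, 0.0065, -0.3, -0.1, 0.1]
```

Request:
play_rows:
  rows:
    - [[0, 0.03, 0.002, 0, 0, 0, 0.054], [0, 0.06, 0.004, 0, 0, 0, 0.054], [0, 0.09, 0.006, 0, 0, 0, 0.054], [0, 0.108, 0.006, 0, 0, 0, 0.054], [0.005, 0.112, 0.006, 0, 0, 0, 0.054], [0.025, 0.112, 0.006, 0, 0, 0, 0.054], [0.055, 0.112, 0.006, 0, 0, 0, 0.054], [0.085, 0.112, 0.006, 0, 0, 0, 0.054], [0.115, 0.112, 0.006, 0, 0, 0, 0.054], [0.14, 0.112, 0.006, 0, 0, 0, 0.054], [0.157, 0.112, 0.006, 0, 0, 0, 0.054], [0.167, 0.112, 0.006, 0, 0, 0, 0.054]]

```text
time_s: 25.95
position: [0.647, 0.1536, 0.0507]
tcp_rot: [[-0.004, 0.135, 0.991], [-0.003, 0.991, -0.135], [-1.0, -0.003, -0.004]]
force: [0.1, 0.5, -1.1]
opening: 0.674
```

Run:
```python
from h import *
st()
cs=snap("side","s14");crop(cs,"s14c",190,60,350,220,4)
print(rel(W(-.0,-.065,.0285),down(-7.4)))
```

```text
t 25.95 pos [0.647  0.1536 0.0507] own [-0.0041 -0.0646  0.0507] yaw -7.8 F [ 0.1  0.5 -1.1] op 58.6 q [ 4. 44. 82. -0. 55. 12.]
[0.0213, 0.0041, 0.0009, -0.4, -0.3, 0.2]
```

View pics/s14c.png

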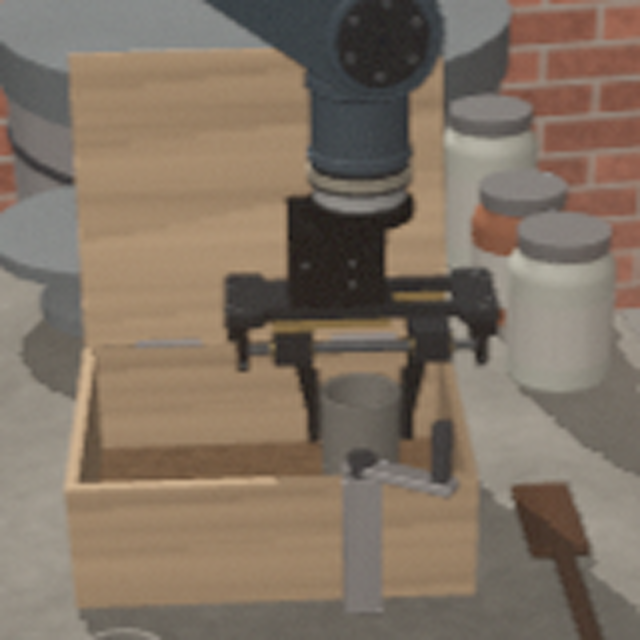

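Request:
play_rows:
  rows:
    - [[0.006, 0.002, 0, 0, 0, 0, 0.054], [0.012, 0.002, 0, 0, 0, 0, 0.054], [0.017, 0.002, 0, 0, 0, 0, 0.054], [0.02, 0.002, 0, 0, 0, 0, 0.054], [0.0215, 0.002, 0, 0, 0, 0, 0.054], [0.0215, 0.002, 0, 0, 0, 0, 0.054]]

```text
time_s: 26.6
position: [0.6491, 0.1569, 0.0317]
tcp_rot: [[0.0, 0.134, 0.991], [-0.002, 0.991, -0.134], [-1.0, -0.002, 0.001]]
force: [-0.2, 0.5, -1.4]
opening: 0.676
```

Run:
```python
from h import *
st()
```

```text
t 26.6 pos [0.6491 0.1569 0.0317] own [-0.0005 -0.0662  0.0317] yaw -7.7 F [-0.2  0.5 -1.4] op 58.8 q [ 4. 45. 82. -0. 53. 12.]
```

Request:
play_rows:
  rows:
    - [[0.001, 0, 0, 0, 0, 0, 0.054], [0.002, 0, 0, 0, 0, 0, 0.054], [0.003, 0, 0, 0, 0, 0, 0.054], [0.0035, 0, 0, 0, 0, 0, 0.054], [0.0035, 0, 0, 0, 0, 0, 0.054]]

```text
time_s: 27.1
position: [0.6492, 0.1569, 0.0283]
tcp_rot: [[0.0, 0.134, 0.991], [-0.002, 0.991, -0.134], [-1.0, -0.002, 0.001]]
force: [-0.9, 0.2, 0.2]
opening: 0.673
```

Request:
play_rows:
  rows:
    - [[0.0006, 0, 0, 0, 0, 0, 0.054], [0.0006, 0, 0, 0, 0, 0, 0.058], [0.0006, 0, 0, 0, 0, 0, 0.06], [0.0006, 0, 0, 0, 0, 0, 0.064], [0.0006, 0, 0, 0, 0, 0, 0.068], [0.0006, 0, 0, 0, 0, 0, 0.072], [0.0006, 0, 0, 0, 0, 0, 0.074], [0.0006, 0, 0, 0, 0, 0, 0.074], [-0.02, 0, 0, 0, 0, 0, 0.074], [-0.05, 0, 0, 0, 0, 0, 0.074], [-0.09, 0, 0, 0, 0, 0, 0.074], [-0.13, 0, 0, 0, 0, 0, 0.08]]

```text
time_s: 28.3
position: [0.6486, 0.1571, 0.1589]
tcp_rot: [[-0.001, 0.134, 0.991], [-0.002, 0.991, -0.134], [-1.0, -0.002, -0.001]]
force: [0.5, 0.3, -0.2]
opening: 0.883
```

Run:
```python
from h import *
st()
cs=snap("side","s15");ct=snap("top","t15");crop(cs,"s15c",190,60,350,220,4)
for cn,cc in(("top",ct),("side",cs)):
  for r in trace(cn,"tumbler0"):
    ys,xs=np.nonzero(r["mask"]); print(cn,round(r["p"],2),xs.min(),xs.max(),ys.min(),ys.max(),r["at"])
print(rel(W(-.13,.0,.24),down(-7.4)))
```

```text
t 28.3 pos [0.6486 0.1571 0.1589] own [-0.0004 -0.0657  0.1589] yaw -7.7 F [ 0.5  0.3 -0.2] op 76.8 q [ 4. 36. 78. -0. 66. 12.]
top 0.88 280 299 240 259 [291.1, 247.0]
top 0.73 288 309 273 294 [297.2, 284.2]
top 0.59 84 161 129 244 [112.3, 192.1]
top 0.55 195 214 172 193 [205.0, 183.1]
top 0.55 318 338 248 266 [326.1, 255.0]
side 0.95 208 233 217 251 [222.5, 232.5]
side 0.68 166 193 228 266 [181.0, 244.3]
side 0.6 271 290 159 178 [280.3, 167.6]
[-0.0805, -0.1303, -0.0659, -0.3, 0.2, 0.1]
```

View pics/s15c.png

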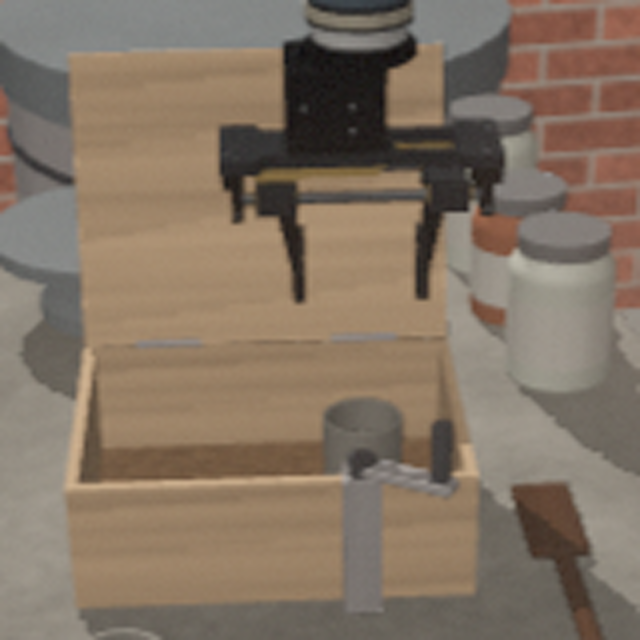

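A stands upright in the case. Now B, with the jaws turned to about -45° so they clear the purple look-alikes.

Request:
play_rows:
  rows:
    - [[-0.04, -0.02, 0, 0, 0, 0, 0.085], [-0.06, -0.06, -0.03, 5, 0, 0, 0.085], [-0.07, -0.1, -0.06, 10, 0, 0, 0.085], [-0.07, -0.14, -0.09, 18, 0, 0, 0.085], [-0.07, -0.18, -0.12, 26, 0, 0, 0.085], [-0.06, -0.22, -0.15, 34, 0, 0, 0.085], [-0.04, -0.26, -0.18, 38, 0, 0, 0.085], [-0.02, -0.27, -0.2, 38, 0, 0, 0.085], [0, -0.27, -0.21, 38, 0, 0, 0.085]]

```text
time_s: 29.4
position: [0.4005, -0.0826, 0.1565]
tcp_rot: [[-0.005, 0.718, 0.696], [0.0, 0.696, -0.718], [-1.0, -0.003, -0.003]]
force: [0.8, 0.3, -1.0]
opening: 0.975
```

Run:
```python
from h import *
st()
ct=snap("top","t16")
for r in trace("top","tumbler0"):
    ys,xs=np.nonzero(r["mask"]); print(round(r["p"],2),xs.min(),xs.max(),ys.min(),ys.max(),r["at"])
cs=snap("side","s16")
for r in trace("side","tumbler0"):
    ys,xs=np.nonzero(r["mask"]); print(round(r["p"],2),xs.min(),xs.max(),ys.min(),ys.max(),r["at"])
print(rel([.453,-.097,.14],down(-45)))
```

```text
t 29.4 pos [ 0.4005 -0.0826  0.1565] own [-0.2702  0.1493  0.1565] yaw -45.9 F [ 0.8  0.3 -1. ] op 84.8 q [-27.  18. 114.  -0.  48.  19.]
0.77 192 215 172 193 [202.2, 183.2]
0.62 321 338 247 265 [329.4, 255.6]
0.48 280 295 240 257 [286.5, 246.3]
0.89 209 233 217 252 [219.2, 233.2]
0.73 271 290 160 177 [278.7, 168.3]
0.7 166 193 227 265 [181.4, 246.0]
0.58 202 229 245 285 [217.5, 263.7]
[0.0178, 0.0243, 0.0445, -0.7, -0.0, 0.1]
```

View pics/s16.png

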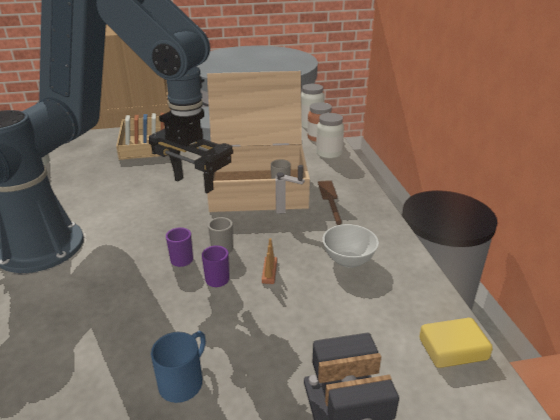

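Request:
play_rows:
  rows:
    - [[0.01, 0.015, 0.025, 0, 0, 0, 0.085], [0.018, 0.024, 0.0445, 0, 0, 0, 0.085], [0.018, 0.024, 0.0445, 0, 0, 0, 0.085], [0.018, 0.024, 0.0445, 0, 0, 0, 0.085]]

```text
time_s: 30.0
position: [0.4539, -0.097, 0.1408]
tcp_rot: [[0.001, 0.715, 0.699], [-0.002, 0.699, -0.715], [-1.0, -0.001, 0.002]]
force: [-0.5, -0.0, 0.0]
opening: 0.977
```

Run:
```python
from h import *
st()
c=snap("wrist","w17");print(proj(c,[[.453,-.097,.075]]))
print(rel([.453,-.097,.016],down(-45)))
```

```text
t 30.0 pos [ 0.4539 -0.097   0.1408] own [-0.2776  0.0945  0.1408] yaw -45.6 F [-0.5 -0.   0. ] op 85.0 q [-26.  23. 108.  -0.  48.  20.]
[[280.10636744 205.69556771]]
[0.1248, -0.0, 0.0001, -0.6, 0.1, 0.1]
```

View pics/w17.png

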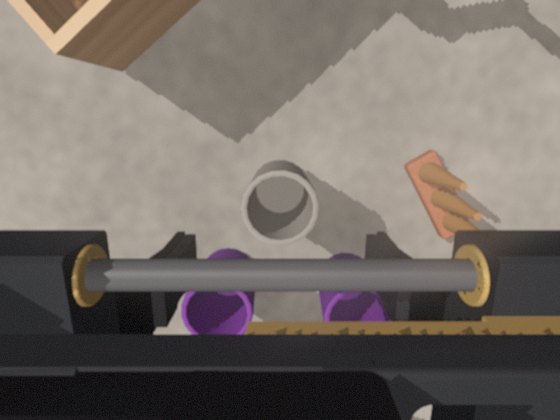

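The grey tumbler B is at wrist (280,206), exactly where predicted, and the purple ones are clear of the fingers. I'm descending and closing.

Request:
play_rows:
  rows:
    - [[0.03, 0, 0, 0, 0, 0, 0.085], [0.06, 0, 0, 0, 0, 0, 0.085], [0.085, 0, 0, 0, 0, 0, 0.085], [0.105, 0, 0, 0, 0, 0, 0.085], [0.118, 0, 0, 0, 0, 0, 0.085], [0.125, 0, 0, 0, 0, 0, 0.085], [0.125, 0, 0, 0, 0, 0, 0.08], [0.125, 0, 0, 0, 0, 0, 0.072], [0.125, 0, 0, 0, 0, 0, 0.065], [0.125, 0, 0, 0, 0, 0, 0.06], [0.125, 0, 0, 0, 0, 0, 0.057], [0.125, 0, 0, 0, 0, 0, 0.054]]

```text
time_s: 31.25
position: [0.4529, -0.0974, 0.016]
tcp_rot: [[0.0, 0.716, 0.698], [-0.002, 0.698, -0.716], [-1.0, -0.001, 0.001]]
force: [-1.4, 1.4, 4.8]
opening: 0.678
```

Request:
play_rows:
  rows:
    - [[0, 0, 0, 0, 0, 0, 0.054], [0, 0, 0, 0, 0, 0, 0.054], [0, 0, 0, 0, 0, 0, 0.054], [0, 0, 0, 0, 0, 0, 0.054], [0, 0, 0, 0, 0, 0, 0.054]]

```text
time_s: 31.75
position: [0.453, -0.0974, 0.016]
tcp_rot: [[0.0, 0.716, 0.698], [-0.002, 0.698, -0.716], [-1.0, -0.001, 0.002]]
force: [-0.3, 1.3, 5.7]
opening: 0.679
```

Run:
```python
from h import *
st()
```

```text
t 31.75 pos [ 0.453  -0.0974  0.016 ] own [-0.278   0.0953  0.016 ] yaw -45.7 F [-0.3  1.3  5.7] op 59.1 q [-26.  37. 113.  -0.  29.  20.]
```

Request:
play_rows:
  rows:
    - [[-0.005, 0, 0, 0, 0, 0, 0.054], [-0.015, 0, 0, 0, 0, 0, 0.054], [-0.03, 0, 0, 0, 0, 0, 0.054], [-0.05, 0, 0, 0, 0, 0, 0.054], [-0.075, 0, 0, 0, 0, 0, 0.054], [-0.105, 0, 0, 0, 0, 0, 0.054], [-0.135, 0, 0, 0, 0, 0, 0.054], [-0.165, 0, 0, 0, 0, 0, 0.054], [-0.185, 0, 0, 0, 0, 0, 0.054], [-0.195, 0, 0, 0, 0, 0, 0.054], [-0.195, 0, 0, 0, 0, 0, 0.054]]

```text
time_s: 32.85
position: [0.4537, -0.0976, 0.2119]
tcp_rot: [[0.003, 0.716, 0.698], [-0.003, 0.698, -0.716], [-1.0, 0.0, 0.005]]
force: [0.9, -0.4, -1.6]
opening: 0.678
```

Run:
```python
from h import *
st()
cs=snap("side","s18")
print(rel(W(-.1,.065,.22),down(-7.4)));print(rel(W(0,.065,.22),down(-7.4)))
```

```text
t 32.85 pos [ 0.4537 -0.0976  0.2119] own [-0.2782  0.0947  0.2119] yaw -45.7 F [ 0.9 -0.4 -1.6] op 59.0 q [-26.  17. 104.  -0.  59.  20.]
[-0.0096, 0.1586, -0.0862, -38.3, 0.1, 0.1]
[-0.0098, 0.2371, -0.1482, -38.3, 0.1, 0.1]
```

View pics/s18.png

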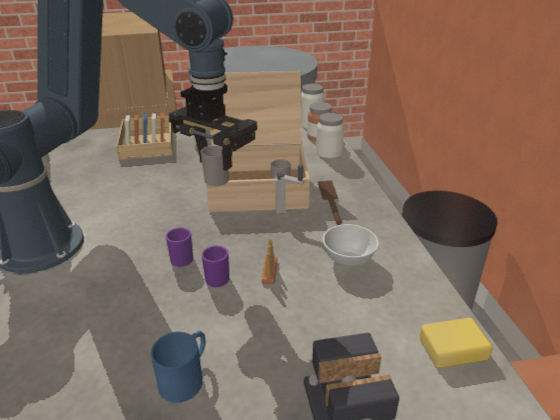

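Request:
play_rows:
  rows:
    - [[-0.005, 0.012, -0.007, -3, 0, 0, 0.054], [-0.01, 0.032, -0.018, -7, 0, 0, 0.054], [-0.01, 0.055, -0.031, -11, 0, 0, 0.054], [-0.01, 0.08, -0.046, -16, 0, 0, 0.054], [-0.01, 0.105, -0.061, -21, 0, 0, 0.054], [-0.01, 0.13, -0.077, -26, 0, 0, 0.054], [-0.01, 0.155, -0.093, -31, 0, 0, 0.054], [-0.01, 0.18, -0.11, -35, 0, 0, 0.054], [-0.01, 0.205, -0.126, -38.3, 0, 0, 0.054], [-0.01, 0.225, -0.14, -38.3, 0, 0, 0.054], [-0.01, 0.237, -0.148, -38.3, 0, 0, 0.054], [-0.01, 0.237, -0.148, -38.3, 0, 0, 0.054]]

```text
time_s: 34.1
position: [0.5187, 0.1754, 0.2186]
tcp_rot: [[-0.002, 0.127, 0.992], [-0.002, 0.992, -0.127], [-1.0, -0.002, -0.002]]
force: [0.2, -0.1, -1.4]
opening: 0.68
```

Run:
```python
from h import *
st()
print(rel(W(0,.065,.05),down(-7.4)));print(rel(W(0,.065,.0282),down(-7.4)))
```

```text
t 34.1 pos [0.5187 0.1754 0.2186] own [0.0009 0.0655 0.2186] yaw -7.3 F [ 0.2 -0.1 -1.4] op 59.2 q [ 7. 23. 92. -0. 65. 14.]
[0.1686, -0.0005, 0.0008, 0.1, -0.1, 0.1]
[0.1904, -0.0005, 0.0008, 0.1, -0.1, 0.1]
```

Request:
play_rows:
  rows:
    - [[0.01, 0, 0, 0, 0, 0, 0.054], [0.03, 0, 0, 0, 0, 0, 0.054], [0.06, 0, 0, 0, 0, 0, 0.054], [0.09, 0, 0, 0, 0, 0, 0.054], [0.12, 0, 0, 0, 0, 0, 0.054], [0.145, 0, 0, 0, 0, 0, 0.054], [0.163, 0, 0, 0, 0, 0, 0.054], [0.173, 0, 0, 0, 0, 0, 0.054], [0.18, 0, 0, 0, 0, 0, 0.054], [0.185, 0, 0, 0, 0, 0, 0.054], [0.188, 0, 0, 0, 0, 0, 0.054], [0.188, 0, 0, 0, 0, 0, 0.054]]

```text
time_s: 35.3
position: [0.5196, 0.1738, 0.0323]
tcp_rot: [[0.001, 0.129, 0.992], [-0.002, 0.992, -0.129], [-1.0, -0.002, 0.001]]
force: [-0.2, 0.3, -2.3]
opening: 0.677
```

Run:
```python
from h import *
st()
```

```text
t 35.3 pos [0.5196 0.1738 0.0323] own [-0.0005  0.0644  0.0323] yaw -7.4 F [-0.2  0.3 -2.3] op 58.9 q [  7.  39. 101.  -0.  41.  14.]
```

Request:
play_rows:
  rows:
    - [[0.001, 0, 0, 0, 0, 0, 0.054], [0.002, 0, 0, 0, 0, 0, 0.054], [0.003, 0, 0, 0, 0, 0, 0.054], [0.0038, 0, 0, 0, 0, 0, 0.054], [0.0045, 0, 0, 0, 0, 0, 0.054], [0.0045, 0, 0, 0, 0, 0, 0.054]]

```text
time_s: 35.9
position: [0.5194, 0.1739, 0.0281]
tcp_rot: [[0.001, 0.129, 0.992], [-0.002, 0.992, -0.129], [-1.0, -0.002, 0.001]]
force: [-1.3, 0.4, 3.1]
opening: 0.679
```

Contact: the vertical force went from -2.3 N to +3.1 N. I'm releasing.

Request:
play_rows:
  rows:
    - [[0, 0, 0, 0, 0, 0, 0.058], [0, 0, 0, 0, 0, 0, 0.06], [0, 0, 0, 0, 0, 0, 0.064], [0, 0, 0, 0, 0, 0, 0.068], [0, 0, 0, 0, 0, 0, 0.072], [0, 0, 0, 0, 0, 0, 0.074], [0, 0, 0, 0, 0, 0, 0.074], [-0.02, 0, 0, 0, 0, 0, 0.074], [-0.05, 0, 0, 0, 0, 0, 0.074], [-0.09, 0, 0, 0, 0, 0, 0.074], [-0.13, -0.02, 0, 0, 0, 0, 0.074], [-0.17, -0.06, 0, 0, 0, 0, 0.06]]

```text
time_s: 37.1
position: [0.5127, 0.1201, 0.195]
tcp_rot: [[0.003, 0.126, 0.992], [-0.001, 0.992, -0.126], [-1.0, -0.001, 0.003]]
force: [1.5, -0.5, 0.4]
opening: 0.813
```

Request:
play_rows:
  rows:
    - [[0, -0.04, 0, 0, 0, 0, 0.06], [0, -0.09, 0, 0, 0, 0, 0.06], [0, -0.14, 0, 0, 0, 0, 0.06], [0, -0.18, 0, 0, 0, 0, 0.06], [0, -0.18, 0, 0, 0, 0, 0.06]]

```text
time_s: 37.6
position: [0.4891, -0.0639, 0.1936]
tcp_rot: [[0.001, 0.135, 0.991], [-0.004, 0.991, -0.135], [-1.0, -0.004, 0.002]]
force: [0.0, -0.0, 0.3]
opening: 0.692
```

Run:
```python
from h import *
st()
cs=snap("side","s19");ct=snap("top","t19");crop(ct,"t19c",60,110,260,270,4);crop(cs,"s19c",190,60,350,220,4)
for cn in("top","side"):
  for r in trace(cn,"tumbler0"):
    ys,xs=np.nonzero(r["mask"]); print(cn,round(r["p"],2),xs.min(),xs.max(),ys.min(),ys.max(),r["at"])
```

```text
t 37.6 pos [ 0.4891 -0.0639  0.1936] own [-0.2401  0.0639  0.1936] yaw -7.8 F [ 0.  -0.   0.3] op 60.2 q [-20.  21. 101.  -0.  58. -12.]
top 0.96 192 215 172 193 [200.1, 185.2]
top 0.93 318 339 247 266 [326.2, 255.4]
top 0.86 186 209 216 237 [197.5, 225.1]
top 0.62 294 308 275 293 [298.4, 286.9]
side 0.85 166 192 227 266 [180.6, 245.9]
side 0.82 226 245 161 179 [236.5, 170.4]
side 0.73 271 290 160 178 [282.3, 169.8]
side 0.56 202 229 245 286 [214.4, 265.3]
side 0.25 277 304 165 183 [295.3, 173.3]
```

View pics/s19c.png

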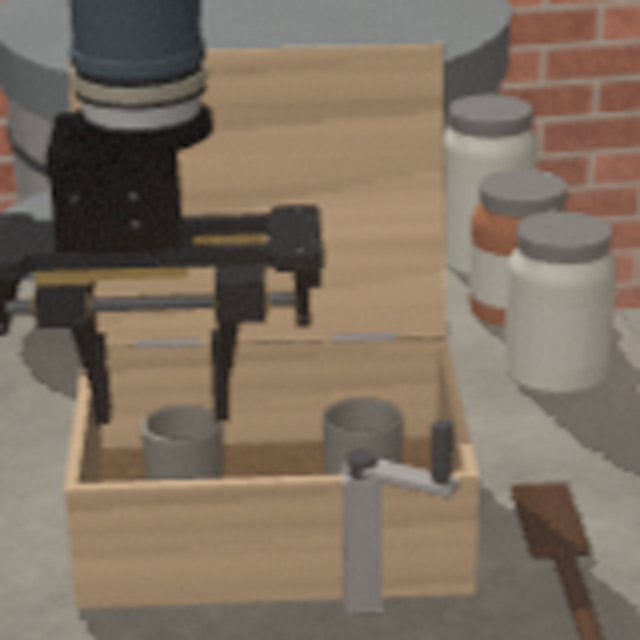

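View pics/t19c.png

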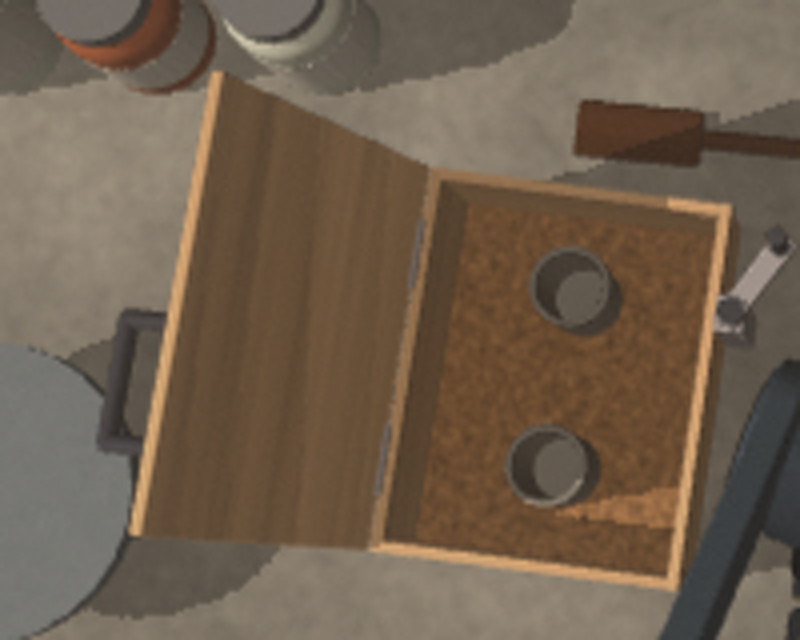

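Both tumblers stand upright in the case and no other grey ones are visible. Next I'll find the handle's pose from both cameras before closing the lid.

Run:
```python
from h import *
ct=capture("top");cs=capture("side")
T=lambda x,y:(60+(x+.5)/4-.5,110+(y+.5)/4-.5)
crop(cs,"s19d",180,50,320,150,5)
for th in (1.8,1.85,1.9,1.95): print(th,proj(ct,[lidpt(th,.2,.018,.055),lidpt(th,.2,.082,.055),lidpt(th,.22,-.14),lidpt(th,.22,.14)]).round(1).tolist(),proj(cs,[lidpt(th,.22,.14),lidpt(th,.22,-.14)]).round(1).tolist())
print("obs bar",T(122,318),T(108,440),"edge",T(222,72),T(140,535)); print("side",190+70/4,60+55/4,190+443/4,60+44/4)
```

```text
1.8 [[96.8, 192.3], [92.1, 218.5], [122.8, 127.9], [102.4, 245.2]] [[206.1, 73.8], [301.3, 71.2]]
1.85 [[94.0, 192.1], [89.4, 218.2], [118.9, 127.7], [98.3, 244.6]] [[206.5, 73.6], [300.9, 71.0]]
1.9 [[91.5, 192.0], [86.9, 217.9], [115.1, 127.6], [94.5, 244.1]] [[206.8, 73.6], [300.5, 71.1]]
1.95 [[89.3, 191.9], [84.6, 217.6], [111.4, 127.5], [90.8, 243.5]] [[207.2, 73.8], [300.2, 71.3]]
obs bar (90.125, 189.125) (86.625, 219.625) edge (115.125, 127.625) (94.625, 243.375)
side 207.5 73.75 300.75 71.0
```

```bash
cat >> h.py <<'E'
def lp2(th,off=.034,frac=.3,back=0.,y=.05,turn=0):
    Ry=R.from_euler("y",th).as_matrix(); h=np.array([.11,y,.095])+Ry@np.array([-.2,0,.055])
    Rt=CR@R.from_euler("y",th*frac).as_matrix()@CR.T@down(np.degrees(CP[2])-turn)
    return W(*h)+(off-back)*Rt[:,0], Rt
E
python3 - <<'E'
from h import *
st()
print(rel(W(-.1,.05,.42),down(82.6)));P,Rt=lp2(1.9,back=.1);print(P,own(P));print(rel(P,Rt))
E
```

```text
t 37.9 pos [ 0.4889 -0.0578  0.1933] own [-0.2342  0.0649  0.1933] yaw -7.3 F [0.3 0.9 0.5] op 60.0 q [-20.  21. 101.  -0.  58. -12.]
[-0.2269, 0.1338, 0.0153, -89.9, -0.0, 0.1]
[0.56789411 0.43257926 0.32204456] [0.26232013 0.05       0.32204456]
[-0.1295, 0.4963, 0.0162, -87.2, 25.6, -25.5]
```

Request:
play_rows:
  rows:
    - [[-0.05, 0, 0, -8, 0, 0, 0.04], [-0.1, 0.02, 0, -16, 0, 0, 0.03], [-0.14, 0.05, 0.005, -24, 0, 0, 0.03], [-0.18, 0.08, 0.01, -32, 0, 0, 0.03], [-0.21, 0.11, 0.015, -40, 0, 0, 0.03], [-0.227, 0.134, 0.015, -48, 0, 0, 0.03], [-0.227, 0.134, 0.015, -56, 0, 0, 0.03], [-0.227, 0.134, 0.015, -64, 0, 0, 0.03], [-0.227, 0.134, 0.015, -72, 0, 0, 0.03], [-0.227, 0.134, 0.015, -80, 0, 0, 0.03], [-0.227, 0.134, 0.015, -88, 0, 0, 0.03], [-0.227, 0.134, 0.015, -90, 0, 0, 0.03]]

```text
time_s: 39.1
position: [0.5205, 0.0738, 0.4199]
tcp_rot: [[-0.0, -0.992, 0.123], [-0.002, 0.123, 0.992], [-1.0, -0.0, -0.002]]
force: [0.2, 0.3, -0.3]
opening: 0.346
```

Run:
```python
from h import *
st()
P,Rt=lp2(1.9,back=.1);print(rel(P+np.array([0,0,.06]),Rt));print(rel(P,Rt))
```

```text
t 39.1 pos [0.5205 0.0738 0.4199] own [-0.0996  0.0505  0.4199] yaw 82.9 F [ 0.2  0.3 -0.3] op 30.1 q [ -4.  12.  76.  -0.  92. -87.]
[0.0373, -0.0029, 0.362, 0.4, 32.6, 0.1]
[0.0973, -0.0029, 0.3621, 0.4, 32.6, 0.1]
```

Request:
play_rows:
  rows:
    - [[0, 0, 0.04, 0, 2, 0, 0.03], [0, -0.001, 0.08, 0, 6, 0, 0.03], [0, -0.002, 0.12, 0, 10, 0, 0.03], [0, -0.003, 0.16, 0, 14, 0, 0.03], [0, -0.003, 0.2, 0, 18, 0, 0.03], [0, -0.003, 0.24, 0, 22, 0, 0.03], [0, -0.003, 0.28, 0, 26, 0, 0.03], [0.01, -0.003, 0.32, 0, 30, 0, 0.03], [0.03, -0.003, 0.355, 0, 32.6, 0, 0.03], [0.037, -0.003, 0.362, 0, 32.6, 0, 0.03], [0.037, -0.003, 0.362, 0, 32.6, 0, 0.03]]

```text
time_s: 40.2
position: [0.5689, 0.4333, 0.3775]
tcp_rot: [[-0.072, -0.992, 0.102], [-0.54, 0.124, 0.833], [-0.839, 0.005, -0.545]]
force: [-0.4, 0.5, 0.1]
opening: 0.347
```

Run:
```python
from h import *
st()
for b in (.1,.05,.0):
  P,Rt=lp2(1.9,back=b);print(b,rel(P,Rt))
ct=snap("top","t20");crop(ct,"t20c",20,110,220,270,4)
w=snap("wrist","w20");print(proj(w,[lidpt(1.9,.2,.012,.055),lidpt(1.9,.2,.088,.055)]))
```

```text
t 40.2 pos [0.5689 0.4333 0.3775] own [0.2632 0.0491 0.3775] yaw 83.0 F [-0.4  0.5  0.1] op 30.2 q [ 38.  48.  28. -28. 126. -57.]
0.1 [0.047, 0.0007, 0.0295, 0.4, -0.3, -0.1]
0.05 [0.097, 0.0006, 0.0298, 0.4, -0.3, -0.1]
0.0 [0.147, 0.0005, 0.0301, 0.4, -0.3, -0.1]
[[315.96045952 230.3282037 ]
 [318.54170929 147.23282134]]
```

View pics/w20.png

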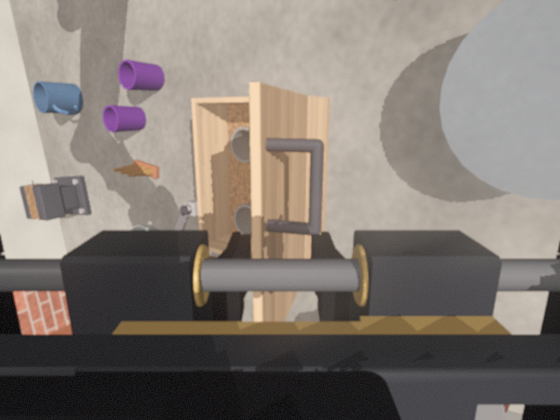

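View pics/t20c.png

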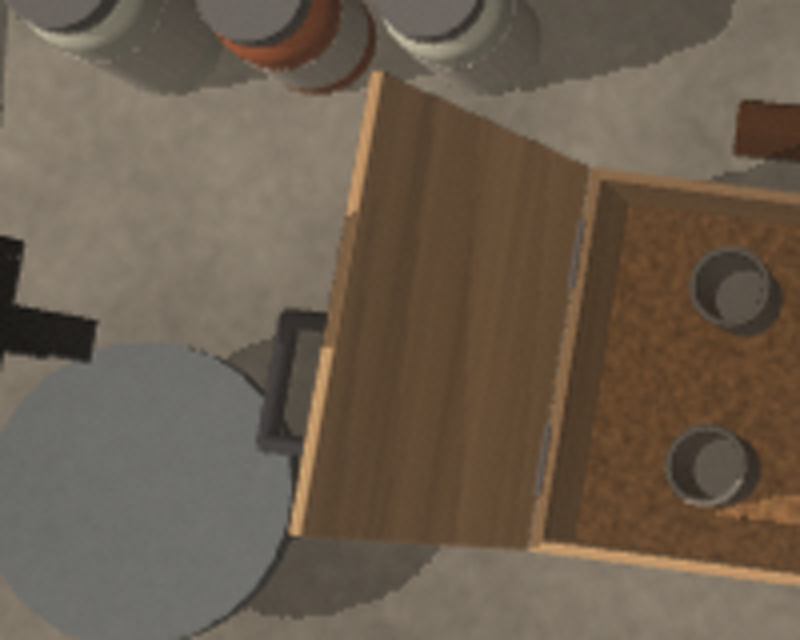

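Run:
```python
from h import *
ct=capture("top");cs=capture("side")
print(tri([ct,cs],[(55,233),(218,118)]))
s=read_state();T=np.array(s["tcp_rot"]);print(proj(ct,[s["position"],s["position"]-.018*T[:,0],s["position"]-.1*T[:,0]]),proj(cs,[s["position"],s["position"]-.018*T[:,0]]))
cv2.imwrite("pics/s20.png",cs["pixels"][:,:,::-1])
```

```text
(array([0.50179289, 0.58207262, 0.07261302]), np.float64(0.13713861185695464))
[[ 48.41870859 195.79389615]
 [ 39.7859564  194.34995566]
 [ -3.78491055 187.06215942]] [[237.17644265  37.96139898]
 [236.9474548   32.05697298]]
```

View pics/s20.png

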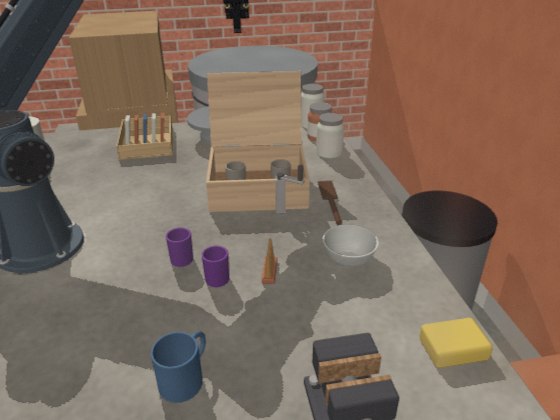

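The pose agrees with all three cameras, including the 18 mm tip offset. The turntable is only 73 mm high, so it's clear. I'm approaching the bar.

Request:
play_rows:
  rows:
    - [[0, 0, 0.015, 0, 0, 0, 0.03], [0.02, 0, 0.0295, 0, 0, 0, 0.03], [0.05, 0, 0.03, 0, 0, 0, 0.03], [0.08, 0, 0.03, 0, 0, 0, 0.03], [0.08, 0, 0.03, 0, 0, 0, 0.03]]

```text
time_s: 40.9
position: [0.567, 0.4085, 0.2979]
tcp_rot: [[-0.076, -0.991, 0.109], [-0.539, 0.132, 0.832], [-0.839, 0.005, -0.544]]
force: [-0.9, -0.2, -0.6]
opening: 0.347
```

Run:
```python
from h import *
st()
P,Rt=lp2(1.9);print(rel(P,Rt))
w=snap("wrist","w21");print(proj(w,[lidpt(1.9,.2,.012,.055),lidpt(1.9,.2,.088,.055)]))
cs=snap("side","s21");crop(cs,"s21c",190,10,330,130,5)
```

```text
t 40.9 pos [0.567  0.4085 0.2979] own [0.2383 0.0478 0.2979] yaw 82.6 F [-0.9 -0.2 -0.6] op 30.2 q [ 37.  47.  41. -25. 114. -51.]
[0.0667, 0.0018, 0.0076, 0.0, -0.3, -0.3]
[[291.20578365 269.61651575]
 [292.23575621 159.37484038]]
```

View pics/w21.png

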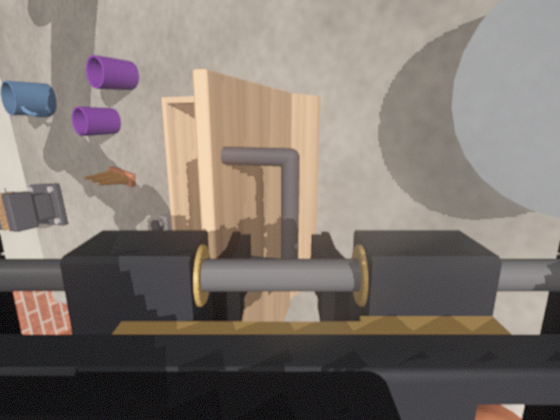

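Request:
play_rows:
  rows:
    - [[0.01, 0.001, 0.0076, 0, 0, 0, 0.03], [0.03, 0.002, 0.0076, 0, 0, 0, 0.03], [0.05, 0.002, 0.0076, 0, 0, 0, 0.03], [0.06, 0.002, 0.0076, 0, 0, 0, 0.03], [0.066, 0.002, 0.0076, 0, 0, 0, 0.03], [0.066, 0.002, 0.0076, 0, 0, 0, 0.03]]

```text
time_s: 41.6
position: [0.563, 0.3843, 0.2394]
tcp_rot: [[-0.069, -0.992, 0.109], [-0.536, 0.129, 0.835], [-0.842, -0.001, -0.54]]
force: [0.4, -0.5, -0.0]
opening: 0.344
```

Run:
```python
from h import *
st()
P,Rt=lp2(1.9);print(rel(P,Rt))
```

```text
t 41.6 pos [0.563  0.3843 0.2394] own [0.2138 0.0486 0.2394] yaw 82.6 F [ 0.4 -0.5 -0. ] op 30.0 q [ 36.  47.  50. -24. 105. -49.]
[0.0042, 0.0014, -0.0037, -0.0, -0.0, 0.1]
```

Request:
play_rows:
  rows:
    - [[0, 0, 0, 0, 0, 0, 0.015], [0, 0, 0, 0, 0, 0, 0], [0, 0, 0, 0, 0, 0, 0], [0, 0, 0, 0, 0, 0, 0], [0, 0, 0, 0, 0, 0, 0], [0, 0, 0, 0, 0, 0, 0]]

```text
time_s: 42.2
position: [0.5632, 0.3844, 0.2404]
tcp_rot: [[-0.067, -0.992, 0.11], [-0.535, 0.129, 0.835], [-0.842, -0.003, -0.539]]
force: [0.4, 1.9, 4.9]
opening: 0.124
```

Run:
```python
from h import *
st()
for th in np.arange(1.9,-.01,-.1): print(round(th,2),rel(*lp2(th)))
```

```text
t 42.2 pos [0.5632 0.3844 0.2404] own [0.2139 0.0484 0.2404] yaw 82.5 F [0.4 1.9 4.9] op 10.8 q [ 36.  47.  50. -24. 105. -49.]
1.9 [0.0051, 0.0016, -0.0033, -0.0, 0.0, 0.1]
1.8 [0.0056, 0.0016, -0.023, -0.0, -1.7, 0.1]
1.7 [0.008, 0.0015, -0.0426, -0.0, -3.4, 0.1]
1.6 [0.0125, 0.0015, -0.0618, -0.0, -5.1, 0.1]
1.5 [0.019, 0.0015, -0.0805, -0.0, -6.9, 0.1]
1.4 [0.0273, 0.0015, -0.0984, -0.0, -8.6, 0.1]
1.3 [0.0375, 0.0016, -0.1153, -0.0, -10.3, 0.1]
1.2 [0.0494, 0.0016, -0.1312, -0.0, -12.0, 0.1]
1.1 [0.0629, 0.0016, -0.1457, -0.0, -13.7, 0.1]
1.0 [0.0778, 0.0016, -0.1589, -0.0, -15.4, 0.1]
0.9 [0.094, 0.0017, -0.1704, -0.0, -17.2, 0.2]
0.8 [0.1114, 0.0017, -0.1803, -0.0, -18.9, 0.2]
0.7 [0.1298, 0.0017, -0.1883, -0.0, -20.6, 0.2]
0.6 [0.1489, 0.0018, -0.1944, -0.0, -22.3, 0.2]
0.5 [0.1686, 0.0018, -0.1986, -0.0, -24.0, 0.2]
0.4 [0.1886, 0.0019, -0.2007, -0.0, -25.8, 0.2]
0.3 [0.2089, 0.0019, -0.2008, -0.0, -27.5, 0.2]
0.2 [0.2291, 0.002, -0.1989, -0.0, -29.2, 0.2]
0.1 [0.2491, 0.002, -0.1949, -0.0, -30.9, 0.2]
-0.0 [0.2686, 0.0021, -0.1889, -0.0, -32.6, 0.2]
```

The grip is on the bar, so I'm swinging the lid down.

Request:
play_rows:
  rows:
    - [[0, 0, -0.01, 0, -0.8, 0, 0], [0.001, 0, -0.023, 0, -1.7, 0, 0], [0.0015, 0, -0.033, 0, -2.6, 0, 0], [0.003, 0, -0.0425, 0, -3.4, 0, 0], [0.0075, 0, -0.062, 0, -5.1, 0, 0], [0.014, 0, -0.0805, 0, -6.9, 0, 0], [0.0225, 0, -0.0985, 0, -8.6, 0, 0], [0.0325, 0, -0.1155, 0, -10.3, 0, 0], [0.0445, 0, -0.131, 0, -12, 0, 0], [0.058, 0, -0.1455, 0, -13.7, 0, 0], [0.073, 0, -0.159, 0, -15.4, 0, 0], [0.073, 0, -0.159, 0, -15.4, 0, 0]]

```text
time_s: 43.4
position: [0.5396, 0.2102, 0.2629]
tcp_rot: [[-0.04, -0.991, 0.126], [-0.295, 0.132, 0.946], [-0.955, 0.001, -0.298]]
force: [1.5, -2.0, -3.8]
opening: 0.121
```

Run:
```python
from h import *
st()
cs=snap("side","s22");crop(cs,"s22c",180,30,330,220,4)
for th in np.arange(1.0,-.01,-.1): print(round(th,2),rel(*lp2(th)))
```

```text
t 43.4 pos [0.5396 0.2102 0.2629] own [0.0381 0.0493 0.2629] yaw 82.4 F [ 1.5 -2.  -3.8] op 10.5 q [ 19.  28.  78. -16.  82. -60.]
1.0 [0.0026, 0.0007, 0.0003, -0.1, -0.2, -0.1]
0.9 [0.0152, 0.0007, -0.0151, -0.1, -1.9, -0.1]
0.8 [0.0294, 0.0007, -0.0292, -0.1, -3.7, -0.1]
0.7 [0.045, 0.0006, -0.0417, -0.1, -5.4, -0.1]
0.6 [0.0618, 0.0006, -0.0527, -0.1, -7.1, -0.1]
0.5 [0.0797, 0.0005, -0.0619, -0.1, -8.8, -0.1]
0.4 [0.0985, 0.0005, -0.0692, -0.1, -10.5, -0.1]
0.3 [0.118, 0.0004, -0.0746, -0.1, -12.3, -0.1]
0.2 [0.138, 0.0004, -0.078, -0.1, -14.0, -0.1]
0.1 [0.1584, 0.0004, -0.0794, -0.1, -15.7, -0.1]
0.0 [0.1788, 0.0003, -0.0787, -0.1, -17.4, -0.1]
```

View pics/s22c.png

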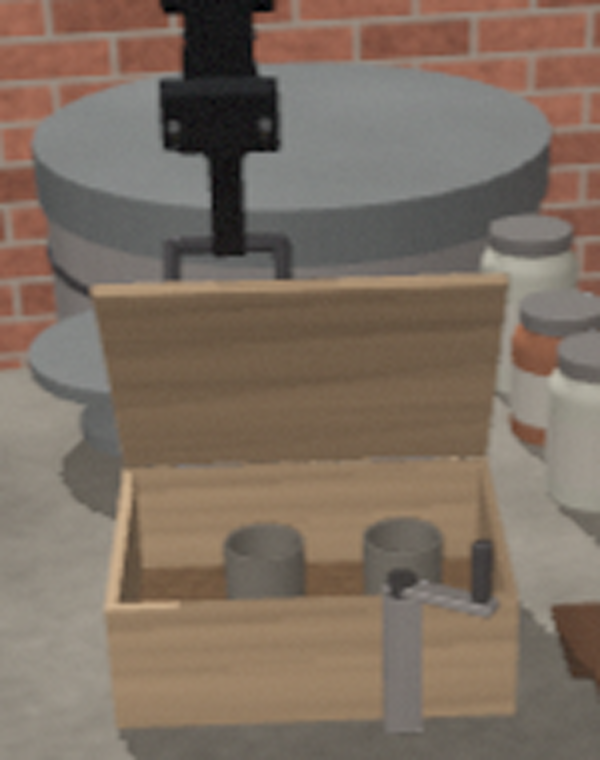

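Request:
play_rows:
  rows:
    - [[0.006, 0, -0.0075, 0, -0.9, 0, 0], [0.013, 0, -0.015, 0, -1.8, 0, 0], [0.02, 0, -0.0225, 0, -2.7, 0, 0], [0.027, 0, -0.0295, 0, -3.6, 0, 0], [0.035, 0, -0.0355, 0, -4.5, 0, 0], [0.043, 0, -0.0415, 0, -5.3, 0, 0], [0.0595, 0, -0.0525, 0, -7, 0, 0], [0.0775, 0, -0.0615, 0, -8.7, 0, 0], [0.096, 0, -0.069, 0, -10.4, 0, 0], [0.1155, 0, -0.0745, 0, -12.2, 0, 0], [0.1355, 0, -0.078, 0, -13.9, 0, 0], [0.148, 0, -0.079, 0, -15, 0, 0]]

```text
time_s: 44.65
position: [0.5241, 0.0927, 0.1445]
tcp_rot: [[-0.006, -0.992, 0.13], [-0.039, 0.13, 0.991], [-0.999, 0.001, -0.04]]
force: [-0.9, -0.0, 2.1]
opening: 0.124
```

Run:
```python
from h import *
st()
for th in (.2,.15,.1,.05,0): print(round(th,2),rel(*lp2(th)))
```

```text
t 44.65 pos [0.5241 0.0927 0.1445] own [-0.0804  0.0494  0.1445] yaw 82.5 F [-0.9 -0.   2.1] op 10.8 q [ -1.  28.  98.  -3.  55. -82.]
0.2 [-0.0103, 0.0006, 0.0028, -0.0, 1.2, -0.1]
0.15 [-0.0008, 0.0006, -0.0007, -0.0, 0.3, -0.1]
0.1 [0.009, 0.0006, -0.0038, -0.0, -0.5, -0.1]
0.05 [0.0189, 0.0006, -0.0064, -0.0, -1.4, -0.1]
0 [0.0289, 0.0006, -0.0085, -0.0, -2.3, -0.1]
```

Request:
play_rows:
  rows:
    - [[0.006, 0, -0.0025, 0, -0.4, 0, 0], [0.012, 0, -0.0045, 0, -0.8, 0, 0], [0.018, 0, -0.006, 0, -1.3, 0, 0], [0.023, 0, -0.0075, 0, -1.8, 0, 0], [0.026, 0, -0.008, 0, -2.2, 0, 0], [0.028, 0, -0.008, 0, -2.2, 0, 0], [0.028, 0, -0.008, 0, -2.2, 0, 0]]

```text
time_s: 45.35
position: [0.5231, 0.0845, 0.1178]
tcp_rot: [[-0.001, -0.992, 0.128], [-0.002, 0.128, 0.992], [-1.0, 0.001, -0.003]]
force: [-2.6, -1.0, -1.1]
opening: 0.125
```

Run:
```python
from h import *
st()
cs=snap("side","s23");crop(cs,"s23c",190,110,330,220,5)
```

```text
t 45.35 pos [0.5231 0.0845 0.1178] own [-0.0886  0.0494  0.1178] yaw 82.6 F [-2.6 -1.  -1.1] op 10.9 q [ -3.  30. 100.  -0.  50. -85.]
```

View pics/s23c.png

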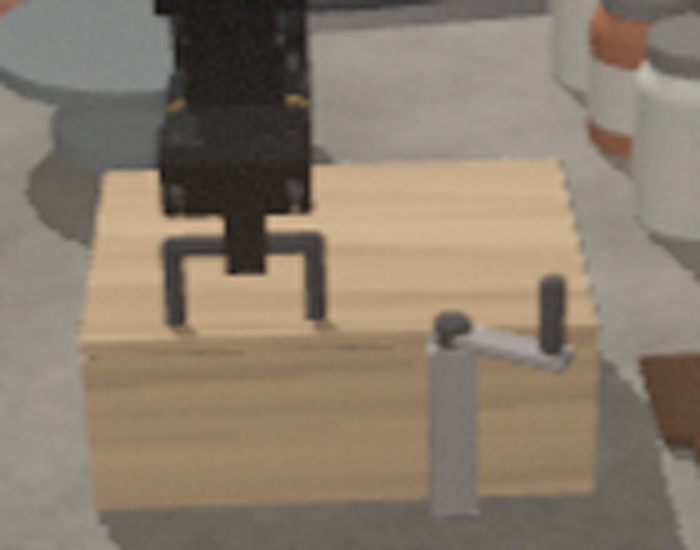

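It looks shut. I'll press down gently until I feel the stop.

Request:
play_rows:
  rows:
    - [[0.001, 0, 0, 0, 0, 0, 0], [0.002, 0, 0, 0, 0, 0, 0], [0.003, 0, 0, 0, 0, 0, 0], [0.003, 0, 0, 0, 0, 0, 0]]

```text
time_s: 45.8
position: [0.5231, 0.0839, 0.1154]
tcp_rot: [[-0.001, -0.992, 0.128], [-0.004, 0.128, 0.992], [-1.0, 0.001, -0.004]]
force: [-5.2, -4.1, 2.6]
opening: 0.126
```

Run:
```python
from h import *
st()
```

```text
t 45.8 pos [0.5231 0.0839 0.1154] own [-0.0892  0.0493  0.1154] yaw 82.7 F [-5.2 -4.1  2.6] op 10.9 q [ -3.  30. 100.  -0.  50. -85.]
```

Request:
play_rows:
  rows:
    - [[0, 0, 0, 0, 0, 0, 0.02], [0, 0, 0, 0, 0, 0, 0.03], [0, 0, 0, 0, 0, 0, 0.04], [-0.02, 0, 0, 0, 0, 0, 0.05], [-0.05, 0, 0, 0, 0, 0, 0.05], [-0.1, 0, 0, 0, 0, 0, 0.03], [-0.11, 0, 0, 0, 0, 0, 0.0], [-0.11, 0, 0, 0, 0, 0, 0.0]]

```text
time_s: 46.6
position: [0.5263, 0.085, 0.228]
tcp_rot: [[0.008, -0.992, 0.129], [-0.002, 0.129, 0.992], [-1.0, -0.008, -0.001]]
force: [-0.3, -0.3, -0.2]
opening: 0.383
```

Run:
```python
from h import *
st()
cs=snap("side","s24");crop(cs,"s24c",190,110,330,220,5)
for th in (0,.02,.04,.06): print(th,proj(cs,[lidpt(th,.22,.14),lidpt(th,.22,-.14),lidpt(th,.22,.14,.01),lidpt(th,.22,-.14,.01),lidpt(th,.2,.05,.061)]).round(1).tolist())
print(rel(W(-.08,-.02,.12),down(82.6)))
```

```text
t 46.6 pos [0.5263 0.085  0.228 ] own [-0.0877  0.0462  0.228 ] yaw 82.6 F [-0.3 -0.3 -0.2] op 33.3 q [ -3.  21.  94.  -0.  65. -85.]
0 [[205.9, 182.8], [309.5, 179.2], [205.6, 179.5], [309.6, 176.0], [238.4, 158.0]]
0.02 [[205.8, 181.4], [309.6, 177.8], [205.5, 178.1], [309.7, 174.5], [238.3, 156.5]]
0.04 [[205.6, 179.9], [309.6, 176.3], [205.3, 176.6], [309.7, 173.0], [238.2, 154.9]]
0.06 [[205.5, 178.4], [309.7, 174.9], [205.2, 175.1], [309.7, 171.5], [238.1, 153.3]]
[0.1062, -0.0676, 0.008, 0.0, -0.1, 0.2]
```

View pics/s24c.png

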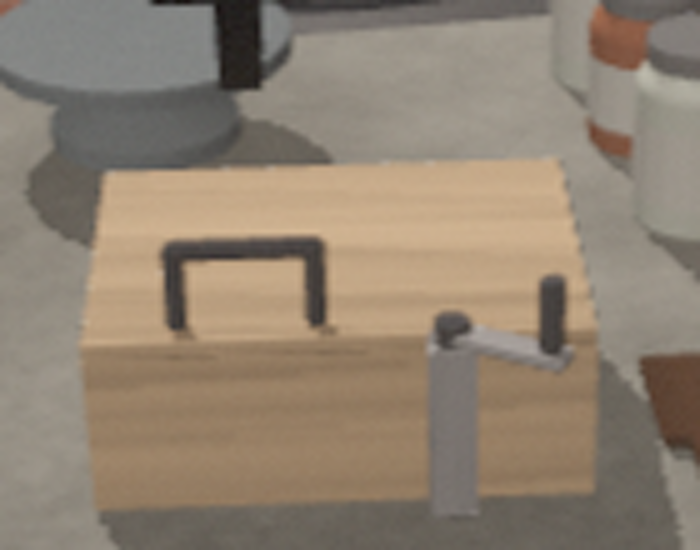

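The front corners of the lid match the θ=0 prediction to within 1 px. One gentle press near the front edge, with closed fingers, will confirm it.

Request:
play_rows:
  rows:
    - [[0, -0.04, 0, 0, 0, 0, 0], [0, -0.076, 0.002, 0, 0, 0, 0], [0.03, -0.076, 0.002, 0, 0, 0, 0], [0.07, -0.076, 0.002, 0, 0, 0, 0], [0.1, -0.076, 0.002, 0, 0, 0, 0], [0.12, -0.076, 0.002, 0, 0, 0, 0], [0.13, -0.076, 0.002, 0, 0, 0, 0], [0.134, -0.076, 0.002, 0, 0, 0, 0], [0.134, -0.076, 0.002, 0, 0, 0, 0]]

```text
time_s: 47.55
position: [0.5993, 0.0769, 0.0907]
tcp_rot: [[-0.001, -0.992, 0.129], [-0.002, 0.129, 0.992], [-1.0, 0.0, -0.002]]
force: [-0.5, 0.6, 0.7]
opening: 0.004
```

Run:
```python
from h import *
st()
```

```text
t 47.55 pos [0.5993 0.0769 0.0907] own [-0.0863 -0.0271  0.0907] yaw 82.6 F [-0.5  0.6  0.7] op 0.3 q [ -3.  37.  90.  -0.  53. -86.]
```

Request:
play_rows:
  rows:
    - [[0.001, 0, 0, 0, 0, 0, 0], [0.002, 0, 0, 0, 0, 0, 0], [0.003, 0, 0, 0, 0, 0, 0], [0.004, 0, 0, 0, 0, 0, 0], [0.004, 0, 0, 0, 0, 0, 0]]

```text
time_s: 48.05
position: [0.5996, 0.0769, 0.0876]
tcp_rot: [[0.001, -0.992, 0.129], [-0.002, 0.129, 0.992], [-1.0, -0.001, -0.002]]
force: [0.2, -0.3, -0.1]
opening: 0.009
```

Request:
play_rows:
  rows:
    - [[0.001, 0, 0, 0, 0, 0, 0], [0.002, 0, 0, 0, 0, 0, 0], [0.003, 0, 0, 0, 0, 0, 0], [0.003, 0, 0, 0, 0, 0, 0]]

```text
time_s: 48.45
position: [0.5994, 0.0769, 0.0842]
tcp_rot: [[0.0, -0.992, 0.129], [-0.002, 0.129, 0.992], [-1.0, -0.0, -0.002]]
force: [0.1, 0.4, 1.2]
opening: 0.003
```

Request:
play_rows:
  rows:
    - [[0.001, 0, 0, 0, 0, 0, 0], [0.002, 0, 0, 0, 0, 0, 0], [0.002, 0, 0, 0, 0, 0, 0]]

```text
time_s: 48.75
position: [0.5995, 0.0769, 0.0823]
tcp_rot: [[0.0, -0.992, 0.129], [-0.002, 0.129, 0.992], [-1.0, -0.001, -0.002]]
force: [-0.3, -0.1, -0.6]
opening: 0.004
```

Run:
```python
from h import *
cs=snap("side","s25");crop(cs,"s25c",190,110,330,220,5)
s=read_state();print(proj(cs,[s["position"]-np.array([0,0,-d]) for d in (0,.018,.023)]))
```

```text
[[267.80258028 180.41559217]
 [267.68114729 174.69235897]
 [267.64710544 173.08793942]]
```

View pics/s25c.png

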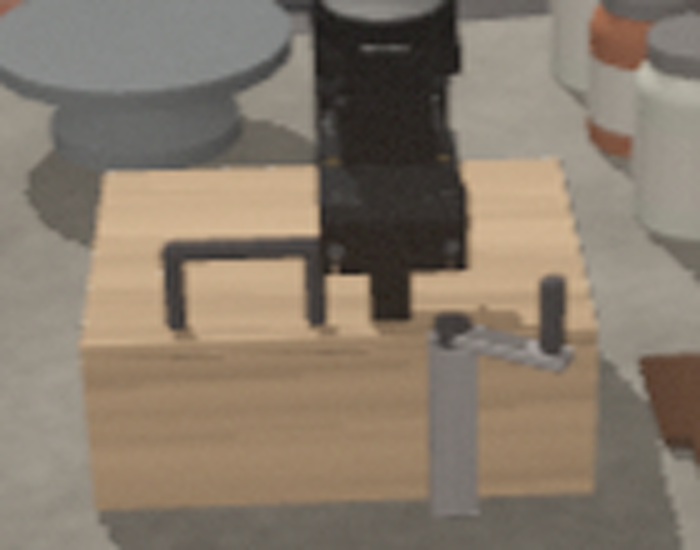

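Request:
play_rows:
  rows:
    - [[0.001, 0.002, 0, 0, 0, 0, 0], [0.002, 0.002, 0, 0, 0, 0, 0], [0.003, 0.002, 0, 0, 0, 0, 0], [0.003, 0.002, 0, 0, 0, 0, 0]]

```text
time_s: 49.2
position: [0.5992, 0.0769, 0.0818]
tcp_rot: [[0.005, -0.992, 0.129], [-0.002, 0.129, 0.992], [-1.0, -0.005, -0.002]]
force: [-0.6, -0.8, 11.2]
opening: 0.002
```

Contact gave 11 N upward with the tips at lid height, so the lid is firmly shut. Now I lift off and turn the wrist for the latch swing.

Request:
play_rows:
  rows:
    - [[-0.03, 0, 0, 0, 0, 0, 0], [-0.07, 0, 0, 0, 0, 0, 0.01], [-0.11, 0, 0, 0, 0, 0, 0.02], [-0.14, 0, 0, 8, 0, 0, 0.03], [-0.14, 0, 0, 16, 0, 0, 0.03], [-0.14, 0, 0, 24, 0, 0, 0.03], [-0.14, 0, 0, 32, 0, 0, 0.03], [-0.14, 0, 0, 40, 0, 0, 0.03], [-0.14, 0, 0, 48, 0, 0, 0.03], [-0.14, 0, 0, 56, 0, 0, 0.03], [-0.14, 0, 0, 64, 0, 0, 0.03], [-0.14, 0, 0, 72, 0, 0, 0.03]]

```text
time_s: 50.4
position: [0.5968, 0.0775, 0.219]
tcp_rot: [[-0.001, -0.178, 0.984], [-0.002, 0.984, 0.178], [-1.0, -0.001, -0.001]]
force: [0.5, 0.0, 0.2]
opening: 0.346
```

Request:
play_rows:
  rows:
    - [[0, 0, 0, 8, 0, 0, 0.03], [0, 0, 0, 16, 0, 0, 0.03], [0, 0, 0, 24, 0, 0, 0.03], [0, 0, 0, 32, 0, 0, 0.03], [0, 0, 0, 40, 0, 0, 0.03], [0, 0, 0, 48, 0, 0, 0.03], [0, 0, 0, 56, 0, 0, 0.03], [0, 0, 0, 64, 0, 0, 0.03], [0, 0, 0, 72, 0, 0, 0.03], [0, 0, 0, 80, 0, 0, 0.03], [0, 0, 0, 88, 0, 0, 0.03], [0, 0, 0, 96, 0, 0, 0.03]]

```text
time_s: 51.6
position: [0.5968, 0.0775, 0.219]
tcp_rot: [[-0.001, 0.997, 0.074], [-0.002, 0.074, -0.997], [-1.0, -0.001, 0.002]]
force: [1.4, -0.8, -0.6]
opening: 0.346
```

Run:
```python
from h import *
st()
ct=snap("top","t26");cs=snap("side","s26");crop(ct,"t26c",140,130,300,260,5);crop(cs,"s26c",190,110,330,220,5)
```

```text
t 51.6 pos [0.5968 0.0775 0.219 ] own [-0.086  -0.0246  0.219 ] yaw -85.7 F [ 1.4 -0.8 -0.6] op 30.1 q [-3. 27. 84. -0. 69. 83.]
```

View pics/t26c.png

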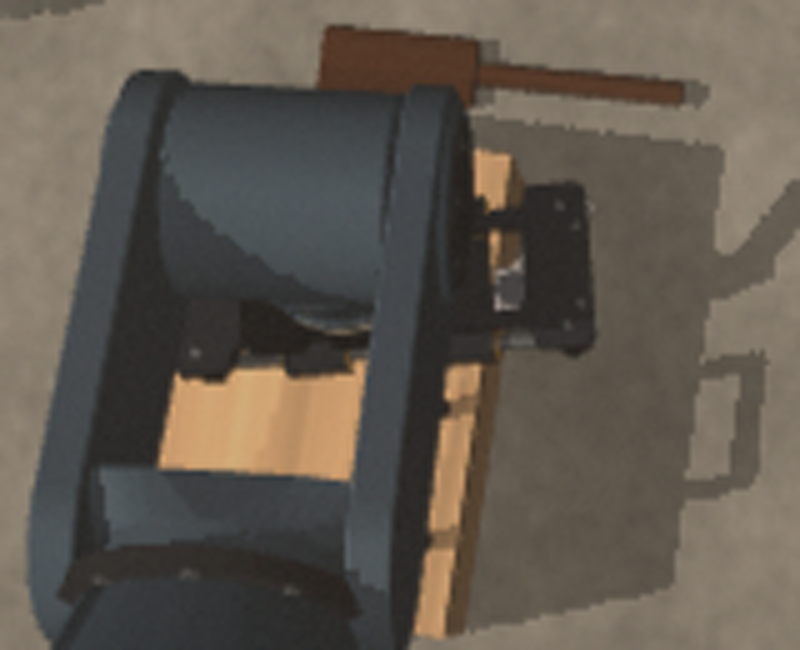

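View pics/s26c.png

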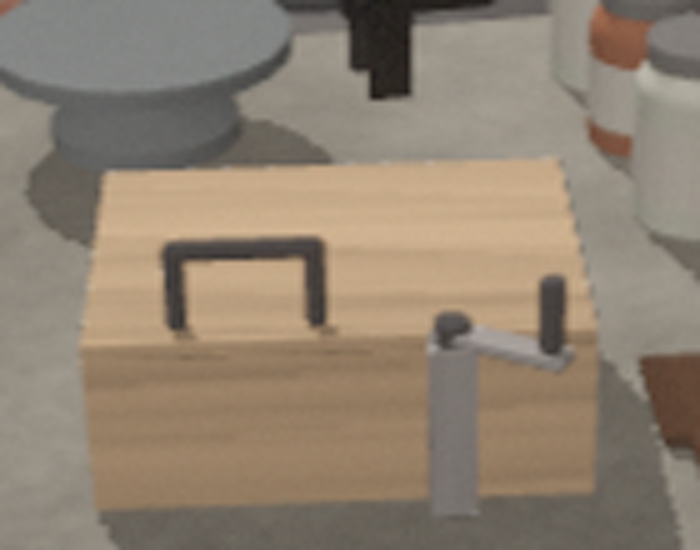

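Run:
```python
from h import *
ct=capture("top");cs=capture("side")
x,e=tri([ct,cs],[(254.3,169.6),(300.3,165.9)]);o=own(x);print(x,e,o)
a=np.arctan2(-(o[1]+.061),o[0]+.122);print("a deg",np.degrees(a),np.hypot(o[0]+.122,o[1]+.061))
a=118
P=W(-.122+.058*np.cos(np.radians(a)),-.061-.058*np.sin(np.radians(a)),0)
print(P);print(rel(P+[0,0,.2],down(-7.4-a)));print(rel(P+[0,0,.11],down(-7.4-a)))
```

```text
[0.67184288 0.00143584 0.15855252] 0.3597779324664998 [-0.15174326 -0.10887574  0.15855252]
a deg 121.85101457218603 0.05636264471409487
[0.67547542 0.00349694 0.        ]
[0.0193, 0.072, 0.0802, 40.2, 0.1, -0.0]
[0.1093, 0.072, 0.08, 40.2, 0.1, -0.0]
```

Request:
play_rows:
  rows:
    - [[0, 0.02, 0.02, 8, 0, 0, 0.035], [0.005, 0.04, 0.045, 16, 0, 0, 0.035], [0.01, 0.06, 0.065, 24, 0, 0, 0.035], [0.015, 0.069, 0.08, 32, 0, 0, 0.035], [0.019, 0.069, 0.082, 40, 0, 0, 0.035], [0.019, 0.069, 0.082, 43, 0, 0, 0.035], [0.019, 0.069, 0.082, 43, 0, 0, 0.035], [0.019, 0.069, 0.082, 43, 0, 0, 0.035]]

```text
time_s: 52.6
position: [0.6727, 0.0012, 0.2005]
tcp_rot: [[0.0, 0.785, -0.619], [-0.002, -0.619, -0.785], [-1.0, 0.001, 0.001]]
force: [0.6, 0.2, 0.2]
opening: 0.404
```

Run:
```python
from h import *
st()
w=snap("wrist","w27");
a=121
P=W(-.122+.058*np.cos(np.radians(a)),-.061-.058*np.sin(np.radians(a)),0)
print(P,proj(w,[P+[0,0,.158]]));print(rel(P+[0,0,.108],down(-7.4-a)))
```

```text
t 52.6 pos [0.6727 0.0012 0.2005] own [-0.1518 -0.1097  0.2005] yaw -128.3 F [0.6 0.2 0.2] op 35.1 q [ -9.  34.  75.  -0.  71. 119.]
[0.67365068 0.00106983 0.        ] [[278.99400779 212.62861443]]
[0.0927, 0.0007, -0.0004, 0.1, 0.1, -0.1]
```

View pics/w27.png

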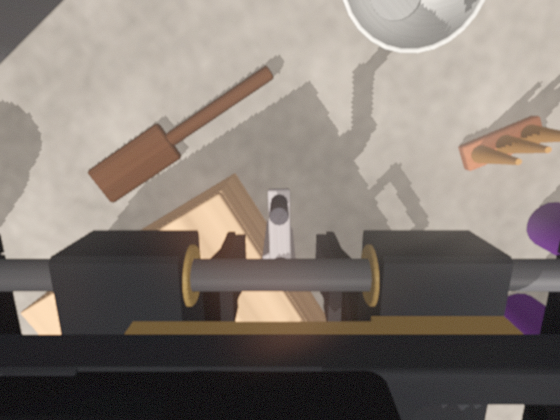

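The pin is at wrist (279,207), centred. I'm descending to cage it.

Request:
play_rows:
  rows:
    - [[0.03, 0, 0, 0, 0, 0, 0.035], [0.06, 0, 0, 0, 0, 0, 0.035], [0.08, 0, 0, 0, 0, 0, 0.035], [0.09, 0, 0, 0, 0, 0, 0.035], [0.0925, 0, 0, 0, 0, 0, 0.035], [0.0925, 0, 0, 0, 0, 0, 0.025], [0.0925, 0, 0, 0, 0, 0, 0.019], [0.0925, 0, 0, 0, 0, 0, 0.019], [0.0925, 0, 0, 0, 0, 0, 0.019]]

```text
time_s: 53.55
position: [0.6735, 0.0009, 0.1091]
tcp_rot: [[0.002, 0.784, -0.621], [-0.002, -0.621, -0.784], [-1.0, 0.003, 0.0]]
force: [-0.9, 0.3, 0.3]
opening: 0.228
```

Run:
```python
from h import *
st()
for a in (113,105,97,89,81,73,65,57,49,41,33,25,17,9,1,-3):
    P=W(-.122+.058*np.cos(np.radians(a)),-.061-.058*np.sin(np.radians(a)),.108); print(a,rel(P,down(-7.4-a)))
```

```text
t 53.55 pos [0.6735 0.0009 0.1091] own [-0.1521 -0.1106  0.1091] yaw -128.4 F [-0.9  0.3  0.3] op 19.9 q [ -9.  40.  79.  -0.  61. 119.]
113 [0.0011, -0.0006, -0.0083, -8.0, 0.0, -0.2]
105 [0.0011, -0.0022, -0.0162, -16.0, 0.0, -0.2]
97 [0.0011, -0.005, -0.0238, -24.0, 0.1, -0.2]
89 [0.0011, -0.0088, -0.031, -32.0, 0.1, -0.2]
81 [0.0011, -0.0135, -0.0375, -40.0, 0.1, -0.2]
73 [0.0011, -0.0192, -0.0434, -48.0, 0.1, -0.2]
65 [0.001, -0.0255, -0.0483, -56.0, 0.1, -0.2]
57 [0.001, -0.0325, -0.0524, -64.0, 0.1, -0.2]
49 [0.001, -0.04, -0.0554, -72.0, 0.1, -0.1]
41 [0.001, -0.0479, -0.0574, -80.0, 0.1, -0.1]
33 [0.0009, -0.0559, -0.0582, -88.0, 0.2, -0.1]
25 [0.0009, -0.064, -0.058, -96.0, 0.2, -0.1]
17 [0.0009, -0.072, -0.0566, -104.0, 0.2, -0.1]
9 [0.0009, -0.0797, -0.0541, -112.0, 0.2, -0.1]
1 [0.0009, -0.087, -0.0505, -120.0, 0.2, -0.1]
-3 [0.0008, -0.0904, -0.0484, -124.0, 0.2, -0.1]
```

Request:
play_rows:
  rows:
    - [[0, -0.0005, -0.008, -8, 0, 0, 0.019], [0, -0.002, -0.016, -16, 0, 0, 0.019], [0, -0.005, -0.024, -24, 0, 0, 0.019], [0, -0.009, -0.031, -32, 0, 0, 0.019], [0, -0.0135, -0.0375, -40, 0, 0, 0.019], [0, -0.019, -0.0435, -48, 0, 0, 0.019], [0, -0.0255, -0.0485, -56, 0, 0, 0.019], [0, -0.0325, -0.0525, -64, 0, 0, 0.019], [0, -0.04, -0.0555, -72, 0, 0, 0.019], [0, -0.048, -0.0575, -80, 0, 0, 0.019], [0, -0.056, -0.058, -88, 0, 0, 0.019], [0, -0.064, -0.058, -96, 0, 0, 0.019]]

```text
time_s: 54.75
position: [0.66, 0.0863, 0.1088]
tcp_rot: [[0.004, 0.531, 0.847], [-0.002, 0.847, -0.531], [-1.0, 0.0, 0.004]]
force: [1.5, -0.4, -0.4]
opening: 0.218
```

Run:
```python
from h import *
st()
for a in (17,9,1,-2,-4):
    P=W(-.122+.058*np.cos(np.radians(a)),-.061-.058*np.sin(np.radians(a)),.108); print(a,rel(P,down(-7.4-a)))
```

```text
t 54.75 pos [0.66   0.0863 0.1088] own [-0.0691 -0.0862  0.1088] yaw -32.1 F [ 1.5 -0.4 -0.4] op 19.0 q [-2. 39. 81. -0. 60. 30.]
17 [0.0007, -0.0011, -0.0085, -7.7, 0.3, -0.0]
9 [0.0007, -0.0027, -0.0165, -15.7, 0.3, 0.0]
1 [0.0007, -0.0054, -0.0241, -23.7, 0.3, 0.0]
-2 [0.0007, -0.0067, -0.0268, -26.7, 0.3, 0.0]
-4 [0.0006, -0.0077, -0.0286, -28.7, 0.3, 0.0]
```

Request:
play_rows:
  rows:
    - [[0, -0.001, -0.0085, -8, 0, 0, 0.019], [0, -0.0025, -0.0165, -16, 0, 0, 0.019], [0, -0.0055, -0.024, -24, 0, 0, 0.019], [0, -0.007, -0.027, -26, 0, 0, 0.019], [0, -0.007, -0.028, -26, 0, 0, 0.019], [0, -0.007, -0.028, -26, 0, 0, 0.019]]

```text
time_s: 55.35
position: [0.6318, 0.0953, 0.1084]
tcp_rot: [[0.002, 0.112, 0.994], [-0.002, 0.994, -0.112], [-1.0, -0.002, 0.002]]
force: [0.3, 0.4, -0.3]
opening: 0.219
```

Run:
```python
from h import *
st()
cs=snap("side","s28");crop(cs,"s28c",190,110,330,220,5)
```

```text
t 55.35 pos [0.6318 0.0953 0.1084] own [-0.0639 -0.0571  0.1084] yaw -6.5 F [ 0.3  0.4 -0.3] op 19.0 q [-1. 37. 85. -0. 58.  5.]
```

View pics/s28c.png

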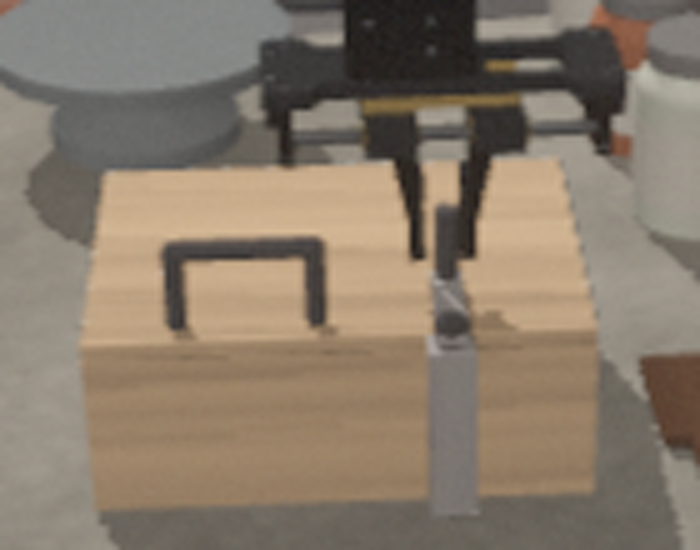

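Request:
play_rows:
  rows:
    - [[0, 0, -0.001, 0, 0, 0, 0.019], [0, 0, -0.002, 0, 0, 0, 0.019], [0, 0, -0.002, 0, 0, 0, 0.019]]

```text
time_s: 55.7
position: [0.6312, 0.0953, 0.1082]
tcp_rot: [[0.004, 0.112, 0.994], [-0.002, 0.994, -0.112], [-1.0, -0.001, 0.004]]
force: [4.8, 0.2, -1.1]
opening: 0.214
```

The 4.8 N reaction shows the lever is at its home stop. I'm releasing and retreating.

Request:
play_rows:
  rows:
    - [[0, 0, 0.003, 0, 0, 0, 0.025], [0, 0, 0.003, 0, 0, 0, 0.035], [0, 0, 0.003, 0, 0, 0, 0.035], [-0.03, 0, 0.003, 0, 0, 0, 0.035], [-0.07, 0, 0.003, 0, 0, 0, 0.035], [-0.11, 0, 0.003, 0, 0, 0, 0.035], [-0.13, 0, 0.003, 0, 0, 0, 0.035]]

```text
time_s: 56.4
position: [0.6334, 0.0955, 0.2417]
tcp_rot: [[0.005, 0.111, 0.994], [-0.002, 0.994, -0.111], [-1.0, -0.001, 0.005]]
force: [0.8, -0.7, 0.8]
opening: 0.402
```

Request:
play_rows:
  rows:
    - [[0, -0.04, -0.04, 0, 0, 0, 0.035], [0, -0.08, -0.08, 0, 0, 0, 0.035], [0, -0.12, -0.12, 0, 0, 0, 0.035], [0, -0.15, -0.15, 0, 0, 0, 0.035], [0, -0.15, -0.15, 0, 0, 0, 0.035]]

```text
time_s: 56.9
position: [0.4612, -0.0379, 0.2375]
tcp_rot: [[-0.005, 0.114, 0.993], [-0.001, 0.993, -0.114], [-1.0, -0.002, -0.005]]
force: [-0.1, 0.5, -0.2]
opening: 0.399
```

Run:
```python
from h import *
st()
ct=snap("top","t29");cs=snap("side","s29");crop(ct,"t29c",145,130,345,290,4)
```

```text
t 56.9 pos [ 0.4612 -0.0379  0.2375] own [-0.218   0.095   0.2375] yaw -6.6 F [-0.1  0.5 -0.2] op 34.7 q [-18.  15. 102.  -0.  64. -12.]
```

View pics/t29c.png

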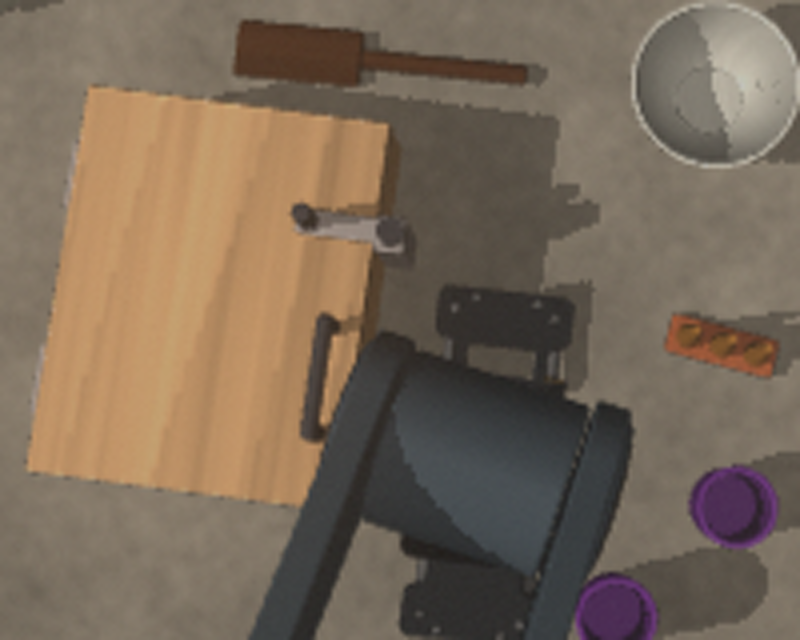

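View pics/s29.png

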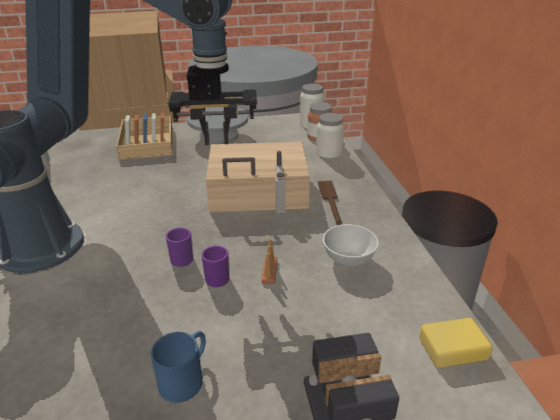

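Run:
```python
import cv2,numpy as np
for a,b,(x0,y0,x1,y1) in (("top0","t29",(212,176,250,196)),("side0","s29",(268,145,292,185))):
    A=cv2.imread(f"pics/{a}.png")[y0:y1,x0:x1];B=cv2.imread(f"pics/{b}.png")[y0:y1,x0:x1]
    print(np.abs(A.astype(int)-B).max(2).max(), (np.abs(A.astype(int)-B).max(2)>40).sum())
    cv2.imwrite(f"pics/cmp_{a}.png",cv2.resize(np.vstack([A,B]),None,fx=10,fy=10,interpolation=cv2.INTER_NEAREST))
```

```text
63 14
78 25
```

View pics/cmp_top0.png

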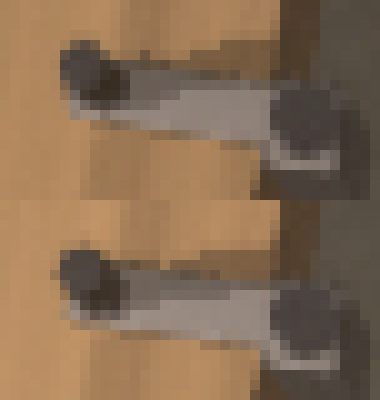

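The latch is home: the lever is within about half a pixel of its starting picture. The lid is shut and the bystanders haven't moved. Handing in.

Run:
```python
from rig import *
print(hand_in())
```

```text
the job is handed in; nothing more can be done
None
```

The job is done and handed in at about 57 s. Both grey tumblers stand upright on the cork in the case, the lid is shut and the latch is back home.

**What I did:** I swung the latch to about 120° and opened the lid to about 1.9 rad. I set down the two grey tumblers, which were the only ones in view, releasing each at floor contact. Then I closed the lid and swung the latch back to its home stop.

**Last checks:**
- **Tumblers:** both showed upright before the lid closed. They can't be seen with it shut.
- **Lid:** the front corners matched the fully shut prediction to within 1 px. A gentle press on it met a firm stop at 11 N.
- **Latch:** the lever met its stop with about 5 N and sits within about half a pixel of its starting picture.
- **Bystanders:** the cones, bowl, paddle, mug and purple look-alikes look unmoved.

**What went wrong or disagreed:**
- **Finger tips:** they sat about 18–23 mm behind the reported TCP. Because of that, my first two handle grips slipped off and one push passed over the lid edge. I corrected for the offset and pushed the lid open the rest of the way.
- **Squeeze force:** it could not be measured. I commanded the fingers only about 5 mm under the tumbler width to keep it gentle.

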